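# Press the finger-jointed frame rails

### The job

Set the air pressure knob so that its pointer stands at the brass set mark and lay every wooden rail that is on the table in the joint press, each lying lengthwise between the jaw and the fence, side by side and flat on the bed. Then push the pedal down to its stop and hold it there for a good two seconds so that the jaw closes on all the rails together, and let it come up again. Finally move all the rails to the plywood tray, each lying flat on the tray's floor, and turn the knob back to zero, leaving the other things on the bench where they are.

Things in the scene. Friction and masses are not known exactly. Their poses are not given: they have to be found in the camera images.
- rail0: A short frame rail: square wooden bar 90 x 24 x 24 mm, 0.09 kg, half dark and half lighter wood, finger-jointed mid-length. Origin at its centre, x along its length. Starts flat on the table to the robot's left. Two or three alike rails are there in a run; an absent one reads None from the start. Which face is up and which end do not matter. Two that touch can be lifted together.
- rail1: As rail0.
- rail2: As rail0.
- press: Joint press: fixed grey base 205 (x) x 175 (y) x 18 mm, origin at the centre of its underside, z up. A steel fence crosses its +x end and a sliding steel jaw its other end; both are 165 mm wide and about 16 mm high above the bed. Behind the jaw (x -77 to -118 mm) is an air cylinder, top 63 mm above the table. Brass lines at y = -26 and 26 mm mark three lanes.
- press_bed (a point): Middle of the press bed's surface, 18 mm above the table; x points from jaw to fence, z up. With the pedal up, jaw and fence faces are at x = -56.5 and 56.5 mm; the pedal moves the jaw 21 mm towards the fixed fence (gap then 91.7 mm), so rails laid along x within 10 mm of the middle are pushed to the fence and squared. Rails fit at y = -52, 0 and 52 mm with room for fingers.
- jaw (a joint): Travel of the press jaw, m: 0 open, 0.0213 closed. It follows the pedal.
- pedal (a joint): Angle of the pedal, rad: 0 up, 0.30 at its stop. A spring brings it up by itself.
- treadle: Fixed dark steel base of the pedal, 170 (x) x 90 (y) mm; origin at the centre of its underside. The pedal, a steel plate 135 mm long and 72 mm wide with a ribbed rubber pad, is hinged at its +x end, 64 mm from the origin and 30 mm above the table; its other end stands up at 0.3 rad, and at the stop it is level.
- pedal_pad (a point): The pressing point on top of the pedal, mid rubber pad, 105 mm from the hinge. It is 66 mm above the table when up, 35.5 mm when down (then 3 mm further from the hinge horizontally). With the pedal up its x points level to the hinge, z up; it turns with the pedal. The spring takes about 3.5 N here to start and 9 N at the stop.
- knob (a joint): Angle of the pressure knob, rad: 0 is zero pressure (an end stop), grows clockwise seen from above, up to 4.71. Starts between 0 and 0.35. It stays where it is left; friction 0.03 N m.
- knob_axis (a point): Middle of the knob's grip on its axis, 77 mm above the table, fixed to the regulator: a grey box 110 x 110 x 42 mm with a white round scale on top, a tick every 30 degrees, the first at zero. The knob is black: a disc of 50 mm diameter (top at 54 mm) carrying an upright grip bar 46 mm long, 14 mm thick, its top 87 mm above the table. z up.
- knob_tip (a point): Tip of the white pointer on the knob, 34 mm from the axis at 50 mm above the table. Its x axis points outwards along the grip bar.
- mark_tip (a point): Tip of the set mark, a small brass tab fixed on the rim of the scale, 34 mm from the axis at 48 mm above the table; the tab reaches outwards from radius 36 to 50 mm and is 7 mm high (top at 51 mm). Its x axis points outwards from the knob's axis. The pointer is at the mark when knob_tip meets mark_tip; the mark lies 1.2 to 2.8 rad clockwise of zero.
- tray: Fixed open plywood tray, 130 (x) x 180 (y) x 22 mm outside, walls and floor 5 mm. Origin at the centre of its underside, z up. Three rails fit on its floor along x at y = -50, 0 and +50 mm.
- sanding_block: Cork sanding block 70 x 110 x 22 mm beyond the press; to be left alone. Origin at the centre of its underside.
- tape_roll: Roll of paper tape, 90 mm across, 24 mm high, beyond the press; to be left alone. Origin at the centre of its underside.
Not all that is in view belongs to the job. Leave any purple look-alike of the treadle alone.

How it is judged:
By the outcome, as a careful person would: the job done as asked, in the order asked, and still so for the second after the job is handed in, with the robot touching nothing.
Of rail0, rail1, rail2 only 2 to 3 are there at a start; the rules pass over those that are not, and their reading is None.
At some moment in a run one of rail0, rail1, rail2 may be knocked a few centimetres aside while the robot is not near it.
Once in a run the grip may slacken for a moment while it holds something.
It also fails if it takes over 210 s, if anything falls off the work surface, if the arm or the gripper's body presses on something with over 40 N, if the wrist force passes 120 N, or if a joint passes its speed limit or range.

### The arm

A 6-joint arm with a two-finger parallel gripper is mounted at the origin on the work surface. World frame = base frame: x ahead of the robot, y to its left, z up, the work surface at z = 0. Lengths are in m, angles in rad, forces in N, time in s.
With the tool pointing down it reaches from about 0.35 to 0.925 m from the base axis. Payload 6.4 kg.
Tool frame: the origin (TCP) lies at the very end of the fingers, on their centre line; the grasp point (between the pads) lies 19 mm behind it; z points along the fingers, y is the direction in which the jaws open and shut (so a half turn about z gives the same grasp; the last joint's range is limited). The gripper opens to 94 mm and grips with 3 to 60 N. Pads are 16 mm wide; open, the fingers measure 119 mm over their backs; the gripper's body (75 mm by 177 mm) begins 78 mm behind the grasp point.
Start: joints at [1.108, 0.245, 1.558, -0, 1.339, -0.174], TCP at [0.185, 0.623, 0.169] pointing down, gripper open.
Joint ranges: [-3.13, 3.13], [-1.02, 2.26], [0.13, 2.54], [-0.95, 4.09], [0.21, 2.88], [-2.74, 2.74]. Speed limits (rad/s): [2.57, 2.57, 3.14, 3.14, 3.14, 3.14].

### API

Orientations are given as a unit quaternion [w, x, y, z].
In Python, from rig import bot, optics gives the robot as it stands. The module is installed in compiled form; this text tells all that it offers.
- The arm moves only by the tool send_rows, never from a script. Its arguments are lists of equal length, an entry for each row: "dp": the shift along the tool's x, y, z in cm, a list of three; "turn": the turn about the tool's z in degrees. A call has exactly 10 rows; each row shifts and turns the commanded pose from where the row before left it, along the tool's axes as they then stand; what a row does not reach is not made up. A row lasts 1/10 s, in which the tool goes at most 50 mm and 8.59 degrees, less where a joint would pass 70% of its speed; a pose out of reach is approached as far as the arm can. A call is refused whole if a number of a shift passes 5 or a number of a turn 8.59, either way. A call with a gripper value outside its range is refused whole. "hand" is the opening, from -1 (shut) to 1 (fully open), set as the call begins (left out, the last holds). The fingers move at their own pace and stop on an object; "newtons" is the grip in N (left out, the last holds). Time passes only in rows, so rows that do not move let the fingers close, or fill a call up. It gives the time, the measured TCP pose, the force and the opening at its end, in the units of the state.
- bot.observe(): the state, without advancing time (a new reading comes with each control period).
- optics.grab_frame(name): name is "scene" or "top"; returns the picture (384x512x3 uint8, red, green, blue); there is no depth.
- optics.camera_model(name): a dict with "fx", "fy", "cx", "cy" (pixels), "distortion" ([k1, k2, p1, p2, k3] as OpenCV has them; the pictures are not rectified), "eye" and "orientation" of the camera in the world. Camera axes: x right, y down, z forward; pixel columns grow to the right and rows downward; lengths in m; the calibration is good to about 2 mm. A picture is of the moment at which its call begins. camera_model takes no time and is no camera call.
- bot.job_done(): hands the job in, once; it reports no verdict.
The state is a dict: "t": time; "joints": joint angles; "joint_velocities": joint speeds; "joint_efforts": joint torques, N m; "tool_pos": TCP position; "tcp_rot": TCP orientation; "ft_force": force on the tool from outside, world axes, zero at the start; "moment": the same for the moment, N m; "gripper_width": finger opening in m.
Only numpy, scipy, OpenCV 4.12 (cv2) and the standard library are available. Lean on these libraries where they do the work, as an engineer would, in place of code of your own. Each camera call takes 0.05 s, during which the arm holds its last target. There are 200 camera calls.

## Working session

There is one attempt and no reset: what is moved stays moved. The work goes in short steps, Python scripts to look and compute and a tool call to move; the robot and the scene stay as the last step left them, time stands still between calls to the robot, and variables do not carry over. Pictures are saved under pics/ and viewed, about 12 in all and at most 16, crops included, and the job is handed in when it is done.

Besides the shell and the picture viewer there is one more tool, called after "Emit:" as name([rows], argument=value, ...), one row to a line, values as JSON. send_rows: Moves the arm, as the interface text tells. Its arguments: {"type":"object","properties":{"dp":{"type":"array","items":{"type":"array","items":{"type":"number"}}},"turn":{"type":"array","items":{"type":"number"}},"hand":{"type":"number"},"newtons":{"type":"number"}},"required":["dp","turn"]}

```bash
mkdir -p pics; cat > h.py <<'E'
import numpy as np, cv2, json
from rig import bot, optics
from scipy.spatial.transform import Rotation as R
def q2m(q): return R.from_quat([q[1],q[2],q[3],q[0]]).as_matrix()
def cam(n):
    m=optics.camera_model(n)
    K=np.array([[m['fx'],0,m['cx']],[0,m['fy'],m['cy']],[0,0,1.]])
    return K,np.array(m['distortion'],float),np.array(m['eye'],float),q2m(m['orientation'])
def ray(n,uv,z):
    K,d,e,M=cam(n)
    p=cv2.undistortPoints(np.array(uv,float).reshape(-1,1,2),K,d).reshape(-1,2)
    v=np.c_[p,np.ones(len(p))]@M.T
    return e+v*((z-e[2])/v[:,2])[:,None]
def proj(n,P):
    K,d,e,M=cam(n)
    return cv2.projectPoints((np.array(P,float).reshape(-1,3)-e)@M,np.zeros(3),np.zeros(3),K,d)[0].reshape(-1,2)
def grab(n,f):
    im=optics.grab_frame(n)[:,:,::-1].copy(); cv2.imwrite('pics/'+f+'.png',im); return im
def st():
    s=bot.observe(); M=q2m(s['tcp_rot'])
    print('t',round(s['t'],2),'tcp',np.round(s['tool_pos'],4),'x',np.round(M[:,0],3),'y',np.round(M[:,1],3),'z',np.round(M[:,2],3),'F',np.round(s['ft_force'],1),'w',round(s['gripper_width'],4),'j',np.round(s['joints'],2))
    return s,M
E
python3 - <<'E'
from h import *
st()
for n in('scene','top'):
    im=grab(n,n+'0'); print(optics.camera_model(n))
a=cv2.imread('pics/scene0.png');b=cv2.imread('pics/top0.png')
cv2.imwrite('pics/s0.png',cv2.resize(a,(800,600)));cv2.imwrite('pics/t0.png',cv2.resize(b,(800,600)))
E
```

```text
t 0.0 tcp [0.1848 0.6225 0.168 ] x [-0.959  0.285  0.   ] y [ 0.285  0.959 -0.002] z [-0.001 -0.002 -1.   ] F [1.1 0.2 0.2] w 0.0939 j [ 1.11  0.25  1.56 -0.    1.34 -0.17]
{'fx': 430.45346389145845, 'fy': 430.45346389145845, 'cx': 255.36001574422508, 'cy': 197.34783138682909, 'distortion': array([0.04124064, 0.        , 0.        , 0.        , 0.        ]), 'eye': array([1.13858868, 0.67828153, 0.85735824]), 'orientation': array([-0.16269219,  0.34310326,  0.83550626, -0.39716583])}
{'fx': 354.50062034816546, 'fy': 354.50062034816546, 'cx': 259.64891121266055, 'cy': 192.01384219585506, 'distortion': array([-0.04100471,  0.        ,  0.        ,  0.        ,  0.        ]), 'eye': array([0.36174057, 0.0208952 , 1.04817319]), 'orientation': array([ 0.04967856, -0.69604684,  0.71495884, -0.04341301])}
```

View pics/s0.png

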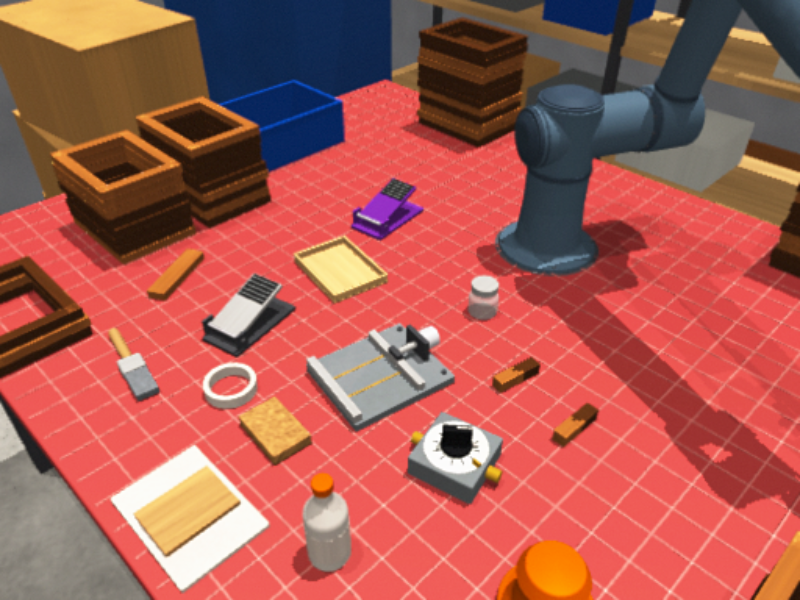

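View pics/t0.png

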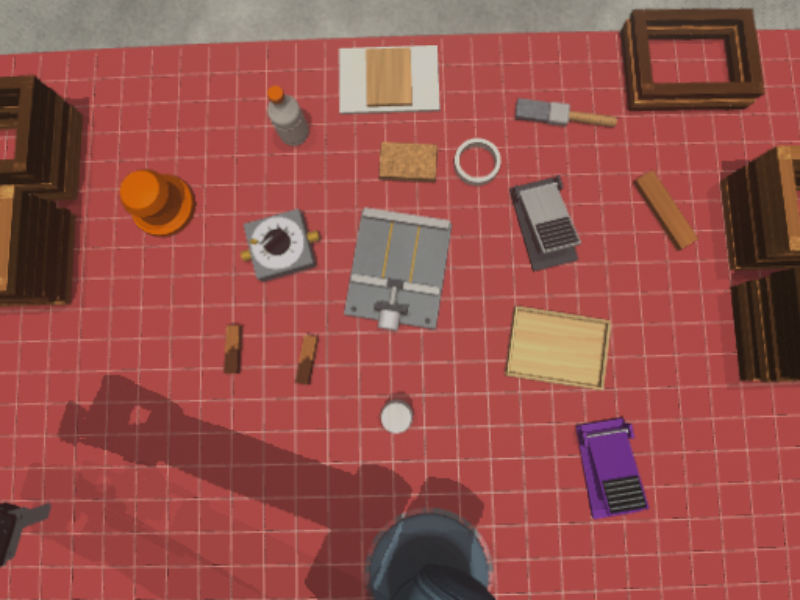

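In 800-scale pixels, the top view shows two rails at (232,348) and (306,358), half dark and half light. The plain plank at (665,210) is a lighter single-coloured board, so it isn't a rail. The knob is at (278,242), the press at (400,265) and the tray at (557,347). There are two treadles: grey/black at (547,222) and a purple look-alike at (612,467). The grey one is the one to use.

```bash
python3 - <<'E'
from h import *
b=cv2.imread('pics/top0.png'); a=cv2.imread('pics/scene0.png')
c=cv2.resize(b[105:255,140:400],None,fx=3,fy=3,interpolation=cv2.INTER_CUBIC)
cv2.imwrite('pics/c1.png',c)
k=cv2.resize(b[125:185,150:210],None,fx=6.6,fy=6.6,interpolation=cv2.INTER_CUBIC)
k2=cv2.resize(a[255:325,255:325],None,fx=5.66,fy=5.66,interpolation=cv2.INTER_CUBIC)
cv2.imwrite('pics/c2.png',np.hstack([k,k2]))
hsv=cv2.cvtColor(b,cv2.COLOR_BGR2HSV)
# non-red mask: print blobs
lab=cv2.cvtColor(b,cv2.COLOR_BGR2LAB).astype(int)
m=((lab[...,1]<160)).astype(np.uint8)*255
m=cv2.morphologyEx(m,cv2.MORPH_OPEN,np.ones((3,3)))
for q in cv2.findContours(m,cv2.RETR_EXTERNAL,cv2.CHAIN_APPROX_NONE)[0]:
    if cv2.contourArea(q)<60: continue
    r=cv2.minAreaRect(q); 
    if r[0][1]<290: print(cv2.contourArea(q),np.round(r[0],1),np.round(cv2.boxPoints(r),1).tolist())
E
```

```text
110.5 [389.5 274. ] [[375.6000061035156, 270.0], [403.0, 268.79998779296875], [403.3999938964844, 278.0], [376.0, 279.20001220703125]]
440.0 [253.5 264. ] [[243.0, 251.0], [264.0, 251.0], [264.0, 277.0], [243.0, 277.0]]
312.5 [195.  228.9] [[185.8000030517578, 244.60000610351562], [192.10000610351562, 211.0], [204.10000610351562, 213.1999969482422], [197.8000030517578, 246.8000030517578]]
322.0 [149.1 222.9] [[142.5, 238.6999969482422], [144.39999389648438, 206.5], [155.6999969482422, 207.1999969482422], [153.8000030517578, 239.39999389648438]]
2888.5 [356.9 223.2] [[320.79998779296875, 242.0], [328.29998779296875, 194.3000030517578], [393.0, 204.39999389648438], [385.5, 252.10000610351562]]
4267.5 [254.1 173.9] [[218.0, 207.89999389648438], [230.10000610351562, 130.39999389648438], [290.29998779296875, 139.89999389648438], [278.20001220703125, 217.39999389648438]]
1665.0 [179.1 156.5] [[148.6999969482422, 142.10000610351562], [200.1999969482422, 130.1999969482422], [209.60000610351562, 170.89999389648438], [158.10000610351562, 182.6999969482422]]
1814.0 [349.3 143.7] [[323.299987792
[... 614 characters left out ...]
, 116.0]]
724.0 [305. 103.] [[290.0, 88.0], [320.0, 88.0], [320.0, 118.0], [290.0, 118.0]]
696.5 [361.7  73.1] [[328.29998779296875, 77.5], [330.0, 61.79999923706055], [395.1000061035156, 68.69999694824219], [393.3999938964844, 84.4000015258789]]
637.5 [185.3  76.1] [[166.1999969482422, 67.4000015258789], [187.1999969482422, 55.20000076293945], [204.5, 84.9000015258789], [183.5, 97.0999984741211]]
7107.5 [ 28. 122.] [[-0.0, 48.0], [56.0, 48.0], [56.0, 196.0], [0.0, 196.0]]
2679.5 [248.3  50.6] [[215.1999969482422, 30.100000381469727], [280.0, 28.0], [281.3999938964844, 71.0], [216.60000610351562, 73.0999984741211]]
16709.0 [255.5  35.5] [[-0.0, 0.0], [511.0, 0.0], [511.0, 71.0], [0.0, 71.0]]
```

View pics/c1.png

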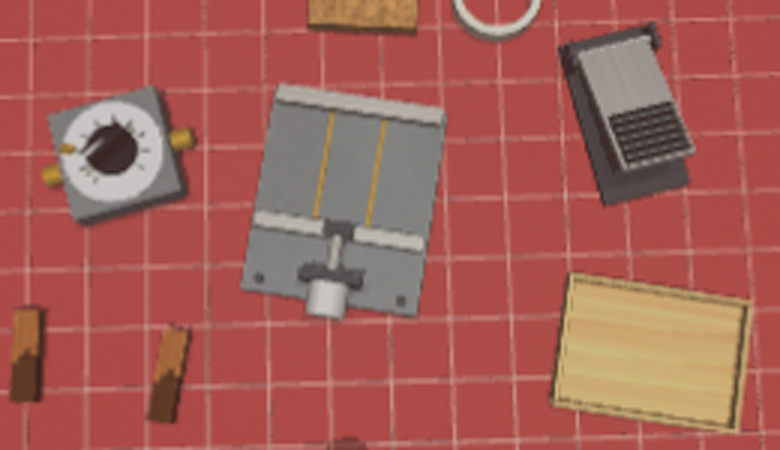

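View pics/c2.png

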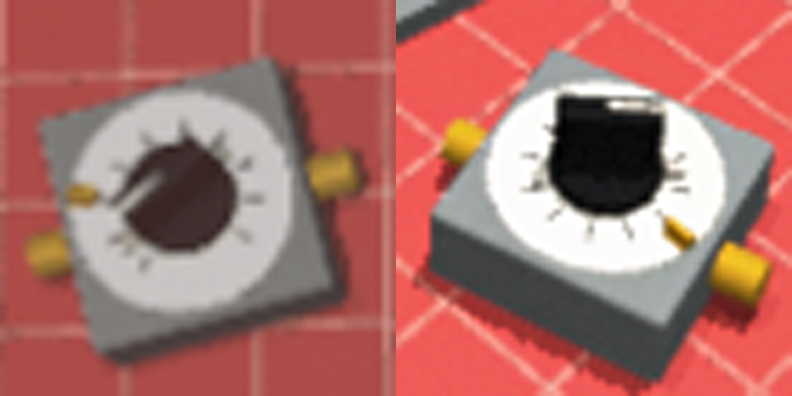

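```bash
cat > rect.py <<'E'
from h import *
def rect(n,im,c,half,z,S=390):
    g=np.linspace(half,-half,S)
    X,Y=np.meshgrid(g,g,indexing='ij') # row ->x down, col -> y (left=+y)
    P=np.stack([c[0]+X,c[1]+Y,np.full_like(X,z)],-1).reshape(-1,3)
    uv=proj(n,P).astype(np.float32).reshape(S,S,2)
    return cv2.remap(im,uv[...,0],uv[...,1],cv2.INTER_CUBIC)
E
python3 - <<'E'
from rect import *
b=cv2.imread('pics/top0.png'); a=cv2.imread('pics/scene0.png')
f=lambda l:np.array(l)/3+[140,105]-1/3
pr=lambda s,l,z:print(s,np.round(ray('top',f(l),z),4)[:,:2].tolist())
pr('lines',[(332,113),(317,217),(384,120),(369,225)],.018)
pr('pressnear',[(242,290),(416,316)],.018)
pr('fence top',[(278,84),(445,107)],.034)
pr('tray',[(569,273),(751,300),(738,432),(551,405)],.022)
pr('treadle hinge',[(563,47),(655,28)],.03)
pr('treadle near',[(607,204),(690,184)],.01)
pr('pad',[(650,135)],.066)
for q in ([[185.8,244.6],[192.1,211],[204.1,213.2],[197.8,246.8]],[[142.5,238.7],[144.4,206.5],[155.7,207.2],[153.8,239.4]]):
    w=ray('top',q,.02); d=w[1]-w[0]; print('rail',np.round(w.mean(0),4),np.linalg.norm(d),np.linalg.norm(w[2]-w[1]),np.degrees(np.arctan2(d[1],d[0])))
# white scale in both views
for n,im,box in(('top',b,(150,210,125,185)),('scene',a,(255,325,255,325))):
    s=im[box[2]:box[3],box[0]:box[1]]
    m=(s.min(2)>(165 if n=='top' else 215)).astype(np.uint8)
    q=max(cv2.findContours(m,0,1)[0],key=cv2.contourArea); e=cv2.fitEllipse(cv2.convexHull(q)); print(n,e)
    c=ray(n,np.array(e[0])+[box[0],box[2]],.043)[0]; print('axis',c)
    if n=='top': c0=c
cv2.imwrite('pics/c3.png',np.hstack([rect('top',b,c0,.055,.043),rect('scene',a,c0,.055,.043)]))
E
```

```text
lines [[0.6489, 0.0522], [0.5442, 0.0693], [0.6403, 0.0006], [0.5348, 0.0184]]
pressnear [[0.474, 0.144], [0.4441, -0.0247]]
fence top [[0.6755, 0.1043], [0.6474, -0.0593]]
tray [[0.4815, -0.1745], [0.4503, -0.3502], [0.3241, -0.3286], [0.3549, -0.1509]]
treadle hinge [[0.7067, -0.1791], [0.724, -0.2721]]
treadle near [[0.5507, -0.2182], [0.5687, -0.3021]]
pad [[0.6058, -0.2499]]
rail [0.3958 0.2184 0.02  ] 0.09839032249516168 0.03583500984773698 -10.841715910224943
rail [0.4163 0.3527 0.02  ] 0.09375730778394092 0.033641972735414645 -2.5771465966134532
top ((27.108936309814453, 30.14555549621582), (32.376495361328125, 33.84056854248047), 50.78403854370117)
axis [0.61006563 0.26581885 0.043     ]
scene ((36.47392272949219, 30.796445846557617), (32.68351745605469, 41.7784423828125), 97.45712280273438)
axis [0.61027876 0.26512551 0.043     ]
```

View pics/c3.png

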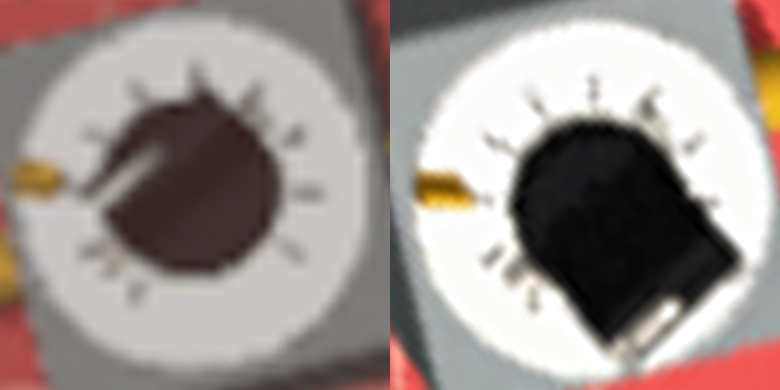

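Scale: the ticks run clockwise from zero at about 240° image angle. The white stripe on the bar puts the pointer at about 218°, and the brass mark is at the left, at about 175°. I'll refine those angles next and plan the first move.

```bash
cat >> h.py <<'E'
def plan(x,y,z,az=None,n=10):
    "print rows: constant shift (tool frame cm) with turn spread; az = azimuth of tool y (deg, mod 180)"
    s,M=st(); d=np.array([x,y,z])-s['tool_pos']; a0=np.degrees(np.arctan2(M[1,1],M[0,1]))
    t=0 if az is None else -((az-a0+90)%180-90)
    rows=[]
    for i in range(n):
        a=np.radians(a0-t*i/n); Y=np.array([np.cos(a),np.sin(a),0]); X=np.array([Y[1],-Y[0],0])*-1
        rows.append([round(float(v)*100,2) for v in (d@X/n,d@Y/n,-d[2]/n)])
    print('az',round(a0,2),'shift world cm',np.round(d*100,2),'turn total',round(t,2)); print(json.dumps(rows),round(t/n,2))
E
python3 - <<'E'
from rect import *
b=cv2.imread('pics/top0.png'); a=cv2.imread('pics/scene0.png')
c=np.array([.6102,.2655])
az=lambda p:np.round(np.degrees(np.arctan2(p[:,1]-c[1],p[:,0]-c[0])),1)
def tri(u1,u2):
    e=[];v=[]
    for n,u in(('top',u1),('scene',u2)):
        p0=ray(n,[u],.1)[0];p1=ray(n,[u],0)[0];w=(p1-p0)/np.linalg.norm(p1-p0);e.append(p0);v.append(w)
    A=sum(np.eye(3)-np.outer(w,w) for w in v);B=sum((np.eye(3)-np.outer(w,w))@p for p,w in zip(e,v));return np.linalg.solve(A,B)
cs=[]
for n,im,(x0,x1,y0,y1) in(('top',b,(155,168,145,160)),('scene',a,(296,310,290,302))):
    s=cv2.cvtColor(im[y0:y1,x0:x1],cv2.COLOR_BGR2HSV); m=((s[...,1]>90)&(s[...,0]>10)&(s[...,0]<35)&(s[...,2]>60))
    w=np.argwhere(m).astype(float); cs.append(w.mean(0)[::-1]+[x0,y0]); print(n,len(w),cs[-1])
p=tri(*cs);print('mark',p,az(p[None]),az(np.vstack([ray('top',[cs[0]],.0475),ray('scene',[cs[1]],.0475)])))
# white stripe: rect px -> world at z=.087 via image
P=lambda q:np.array([[c[0]+.055-r*.11/389,c[1]+.055-k*.11/389,.043] for k,r in q])
for n,q in(('top',[(85,203),(160,150)]),('scene',[(615-390,355),(685-390,300)])):
    w=ray(n,proj(n,P(q)),.087);d=w[0]-w[1];print(n,w,np.degrees(np.arctan2(d[1],d[0])),az(w))
T=[(135,293),(97,250),(97,135),(138,90),(197,70),(296,135),(310,195),(293,252)]
print(az(P(T)))
plan(.6102,.2655,.13,37)
E
```

```text
top 12 [161.83333333 154.08333333]
scene 22 [304.22727273 295.90909091]
mark [0.61394978 0.30866509 0.04790634] [85.] [85.7 84.5]
top [[0.59702566 0.28440139 0.087     ]
 [0.61135677 0.26412152 0.087     ]] 125.2475750583555 [124.9 -50. ]
scene [[0.59581558 0.27964401 0.087     ]
 [0.61052796 0.26091916 0.087     ]] 128.1572265873692 [135.5 -85.9]
[ 148.9  119.6   58.6   28.4   -1.2  -59.6  -90.2 -120.3]
t 0.1 tcp [0.1848 0.6226 0.1681] x [-0.959  0.285  0.   ] y [ 0.285  0.959 -0.002] z [-0.001 -0.001 -1.   ] F [ 0.4  0.2 -0.7] w 0.0944 j [ 1.11  0.25  1.56  0.    1.34 -0.17]
az 73.45 shift world cm [ 42.54 -35.71  -3.81] turn total 36.45
[[-5.09, -2.21, 0.38], [-5.22, -1.88, 0.38], [-5.33, -1.55, 0.38], [-5.42, -1.2, 0.38], [-5.49, -0.86, 0.38], [-5.53, -0.51, 0.38], [-5.55, -0.15, 0.38], [-5.55, 0.2, 0.38], [-5.53, 0.55, 0.38], [-5.48, 0.9, 0.38]] 3.65
```

Emit:
send_rows([
  [-4.5,-1.9,0.3],
  [-4.5,-1.9,0.3],
  [-4.5,-1.9,0.3],
  [-4.5,-1.9,0.3],
  [-4.5,-1.9,0.3],
  [-4.5,-1.9,0.3],
  [-4,-1.7,0.3],
  [-4,-1.7,0.3],
  [-3,-1.5,0.3],
  [-2,-1,0.3],
], turn=[0,0,0,0,0,0,0,0,0,0])

```text
t: 1.1
tool_pos: [0.5207, 0.3413, 0.1384]
tcp_rot: [-0.0, 0.145, 0.989, -0.0]
ft_force: [0.5, 0.3, -0.5]
gripper_width: 0.094
```

```bash
python3 -c "
from h import *
plan(.6104,.2653,.13,37)"
```

```text
t 1.1 tcp [0.5207 0.3413 0.1384] x [-0.958  0.287  0.   ] y [ 0.287  0.958 -0.001] z [-0.001 -0.    -1.   ] F [ 0.5  0.3 -0.5] w 0.094 j [ 0.4   0.21  1.66 -0.    1.28 -0.88]
az 73.33 shift world cm [ 8.97 -7.6  -0.84] turn total 36.33
[[-1.08, -0.47, 0.08], [-1.11, -0.4, 0.08], [-1.13, -0.33, 0.08], [-1.15, -0.26, 0.08], [-1.16, -0.19, 0.08], [-1.17, -0.11, 0.08], [-1.18, -0.04, 0.08], [-1.18, 0.04, 0.08], [-1.17, 0.11, 0.08], [-1.16, 0.19, 0.08]] 3.63
```

Emit:
send_rows([
  [-1.1,-0.47,0.1],
  [-1.1,-0.4,0.1],
  [-1.13,-0.33,0.1],
  [-1.15,-0.26,0.1],
  [-1.16,-0.19,0.1],
  [-1.17,-0.11,0.1],
  [-1.18,-0.04,0.1],
  [-1.18,0.04,0.1],
  [-1.17,0.11,0.1],
  [-1.16,0.19,0.1],
], turn=[3.63,3.63,3.63,3.63,3.63,3.63,3.63,3.63,3.63,3.63])

```text
t: 2.1
tool_pos: [0.6094, 0.267, 0.1284]
tcp_rot: [-0.0, 0.446, 0.895, -0.0]
ft_force: [-0.8, 0.6, 0.7]
gripper_width: 0.0942
```

```bash
python3 -c "
from h import *
plan(.6104,.2653,.06,37)"
```

```text
t 2.1 tcp [0.6094 0.267  0.1284] x [-0.602  0.799  0.   ] y [ 0.799  0.602 -0.001] z [-0.001 -0.    -1.   ] F [-0.8  0.6  0.7] w 0.0942 j [ 0.24  0.32  1.55 -0.    1.28 -0.4 ]
az 37.0 shift world cm [ 0.1  -0.17 -6.84] turn total 0.0
[[-0.02, -0.0, 0.68], [-0.02, -0.0, 0.68], [-0.02, -0.0, 0.68], [-0.02, -0.0, 0.68], [-0.02, -0.0, 0.68], [-0.02, -0.0, 0.68], [-0.02, -0.0, 0.68], [-0.02, -0.0, 0.68], [-0.02, -0.0, 0.68], [-0.02, -0.0, 0.68]] 0.0
```

Emit:
send_rows([
  [-0.05,0,1.2],
  [-0.05,0,1.2],
  [-0.05,0,1.2],
  [-0.05,0,1.2],
  [0,0,1.2],
  [0,0,0.8],
  [0,0,0],
  [0,0,0],
  [0,0,0],
  [0,0,0],
], turn=[0,0,0,0,0,0,0,0,0,0])

```text
t: 3.1
tool_pos: [0.6112, 0.266, 0.0619]
tcp_rot: [0.001, 0.445, 0.896, 0.0]
ft_force: [0.3, -0.8, 1.0]
gripper_width: 0.094
```

Emit:
send_rows([
  [0,0,0],
  [0,0,0],
  [0,0,0],
  [0,0,0],
  [0,0,0],
  [0,0,0],
  [0,0,0],
  [0,0,0],
  [0,0,0],
  [0,0,0],
], turn=[0,0,0,0,0,0,0,0,0,0], hand=-1, newtons=15)

```text
t: 4.1
tool_pos: [0.6106, 0.2658, 0.0611]
tcp_rot: [-0.0, 0.445, 0.896, -0.0]
ft_force: [-0.3, -0.5, 0.8]
gripper_width: 0.0175
```

Emit:
send_rows([
  [0,0,0],
  [0,0,0],
  [0,0,0],
  [0,0,0],
  [0,0,0],
  [0,0,0],
  [0,0,0],
  [0,0,0],
  [0,0,0],
  [0,0,0],
], turn=[0,0,0,3,5,6,6,6,6,5])

```text
t: 5.1
tool_pos: [0.6106, 0.2658, 0.061]
tcp_rot: [-0.0, 0.708, 0.707, -0.0]
ft_force: [-0.4, 0.2, 0.2]
gripper_width: 0.0003
```

```bash
python3 -c "
from rect import *
s,M=st();print(s['moment'],np.degrees(np.arctan2(M[1,1],M[0,1])))
a=grab('top','t1');b=grab('scene','s1');c=(.6104,.2653)
cv2.imwrite('pics/c4.png',np.hstack([rect('top',a,c,.055,.0475),rect('scene',b,c,.055,.0475)]))"
```

```text
t 5.1 tcp [0.6106 0.2658 0.061 ] x [ 0.001  1.    -0.   ] y [ 1.    -0.001 -0.   ] z [-0. -0. -1.] F [-0.4  0.2  0.2] w 0.0003 j [ 0.24  0.39  1.59 -0.    1.17  0.24]
[-0.02901203  0.07864816 -0.02169598] -0.0715097671335289
```

View pics/c4.png

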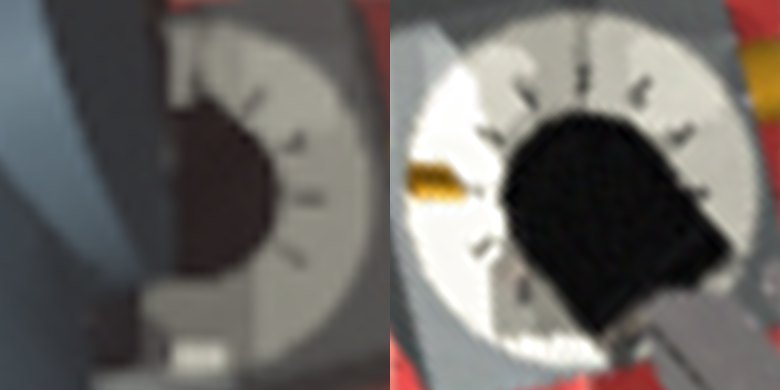

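```bash
python3 -c "
from h import *
b=cv2.imread('pics/s1.png')
print(proj('scene',[[.6106,.2658,.061],[.6106,.2658,.08],[.6106,.2658,.1],[.6104,.2653,.087]]))
c=b[235:325,235:355]
cv2.imwrite('pics/c5.png',cv2.resize(np.clip(c.astype(float)*1.6,0,255).astype(np.uint8),None,fx=6,fy=6,interpolation=cv2.INTER_CUBIC))"
```

```text
[[291.98910145 281.09378893]
 [292.41366113 275.76406168]
 [292.87199833 270.01794118]
 [292.46825447 273.60430649]]
```

View pics/c5.png

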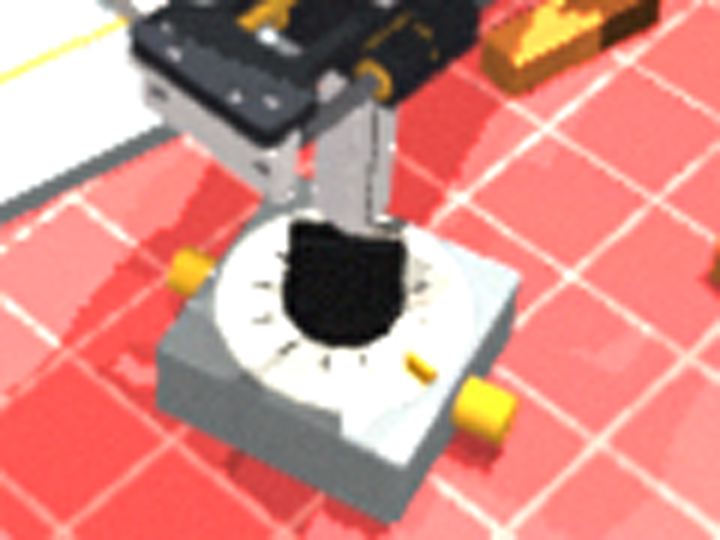

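```bash
python3 -c "
from h import *
for az in (127,115,105,90):
  a=np.radians(az);u=np.array([np.cos(a),np.sin(a),0]);v=np.array([-u[1],u[0],0]);c=np.array([.6104,.2653,.087])
  print(az,np.round((proj('scene',[c+s*.023*u+w*.007*v for s,w in((1,1),(1,-1),(-1,1),(-1,-1))])-235)*6).tolist(), np.round((proj('scene',[c+.034*u-[0,0,.037]])-235)*6))
print((proj('scene',[[.6106-.012,.2658,.061],[.6106+.012,.2658,.061]])-235)*6)
im=cv2.imread('pics/s1.png')[270:282,282:306].max(2);print(im)
im=cv2.imread('pics/scene0.png')[270:282,282:306].max(2);print(im)
"
```

```text
127 [[405.0, 225.0], [403.0, 252.0], [287.0, 211.0], [284.0, 239.0]] [[426. 304.]]
115 [[407.0, 235.0], [397.0, 261.0], [293.0, 203.0], [283.0, 229.0]] [[423. 318.]]
105 [[406.0, 243.0], [391.0, 267.0], [300.0, 197.0], [284.0, 221.0]] [[418. 329.]]
90 [[402.0, 255.0], [378.0, 275.0], [313.0, 190.0], [289.0, 209.0]] [[405. 343.]]
[[362.08745539 259.87984978]
 [321.52135596 293.46705311]]
[[105 102 131 142 176 165 136 114 114 116 119 119 116 112  91 114 120 120
  143 143 146 147 147 144]
 [176 130  93  92 106 136 131 104 111 119 119 121 119 109  79 120 158 147
   97  88 119 143 144 144]
 [179  73  24  22  22  35  36  27  57 109 116 120 120 114  92  88  72  62
   67  67  91 144 139 154]
 [179  47   8   8  10  12   8  11  16  41  82 108 113 120 125 104  96  71
   73  82 150 226 188 167]
 [177  49  13  17  14  15  13  11   9  14  27  42  45  63  74  75  73  76
  100 101 136 240 245 207]
 [180  49  17  21  21  19  19  19  21  18  14  20  17  19  21  21  22  21
   28  32 106 248 249 243]
 [173  47  12  15   7  15  13  15  15  17  15  17  14  17  20  19  19  19
   18  18  59 176 245 247]
 [ 
[... 1015 characters left out ...]
95  19  29  27  31  29  30  29  31  28  27  28  34  36  39  39  40
   55  65 156 255 255 254]
 [255  91   7  13  16  12  13  15  17  16  21  19  18  23  23  25  23  24
   22  35 149 255 255 253]
 [162  40   5  11   7  14  14  13  12  12  14  13  10  13   9  13  15  12
   10  25 142 255 254 253]
 [140  22   6   9  11  10  11  11  13  12   8   9  10  12  11  10  11  10
    9  28 149 255 254 252]
 [224  59   8  12  10  15  11  13  13  13   9  10  15  14  14  11   9  11
    7  53 186 255 254 253]
 [135  18   9  10  12  12  11  11  11  14  10  10  11  14  13  12  13  13
    8  53 197 255 254 253]
 [104   4  10  12  14  12   9  11  10   9  11   8  11  11  14  12  13  14
   10  81 239 255 255 254]]
```

Emit:
send_rows([
  [0,0,0],
  [0,0,0],
  [0,0,0],
  [0,0,0],
  [0,0,0],
  [0,0,0],
  [0,0,0],
  [0,0,0],
  [0,0,0],
  [0,0,0],
], turn=[0,0,0,0,0,0,0,0,0,0])

```text
t: 6.2
tool_pos: [0.6107, 0.2659, 0.0611]
tcp_rot: [0.0, 0.706, 0.708, 0.0]
ft_force: [-0.4, -0.1, -0.4]
gripper_width: 0.001
```

The knob hasn't turned: the bar is at its old angle and the hand shut on nothing. The visible fingertips look higher than the TCP reading says. I'll lift clear and compare the tips with the projected TCP, both shut and open.

Emit:
send_rows([
  [0,0,-1.5],
  [0,0,-1.5],
  [0,0,-1.5],
  [0,0,-1.5],
  [0,0,0],
  [0,0,0],
  [0,0,0],
  [0,0,0],
  [0,0,0],
  [0,0,0],
], turn=[-5,-5,-5,-5,-5,-5,-5,-2,0,0])

```text
t: 7.2
tool_pos: [0.6106, 0.2658, 0.121]
tcp_rot: [-0.0, 0.445, 0.895, -0.0]
ft_force: [0.8, -0.3, 0.0]
gripper_width: 0.0005
```

```bash
python3 -c "
from h import *
s,M=st();b=grab('scene','s2');t=grab('top','t2')
p=s['tool_pos']
c=cv2.resize(b[210:310,235:355],None,fx=6,fy=6,interpolation=cv2.INTER_CUBIC)
c=np.clip(c*1.6,0,255).astype(np.uint8)
for q in (p,p+[0,0,.019],[.6104,.2653,.087],[.6104,.2653,.054]):
  u=(proj('scene',[q])[0]-[235,210])*6;cv2.circle(c,tuple(int(v) for v in u),4,(255,0,255),1);print(u)
cv2.imwrite('pics/c6.png',c)"
```

```text
t 7.2 tcp [0.6106 0.2658 0.121 ] x [-0.603  0.798  0.   ] y [ 0.798  0.603 -0.   ] z [-0. -0. -1.] F [ 0.8 -0.3  0. ] w 0.0005 j [ 0.24  0.32  1.55 -0.    1.27 -0.41]
[350.19729101 323.02356508]
[352.95378682 288.56494545]
[344.80952684 381.62583892]
[340.39895689 437.16934067]
```

View pics/c6.png

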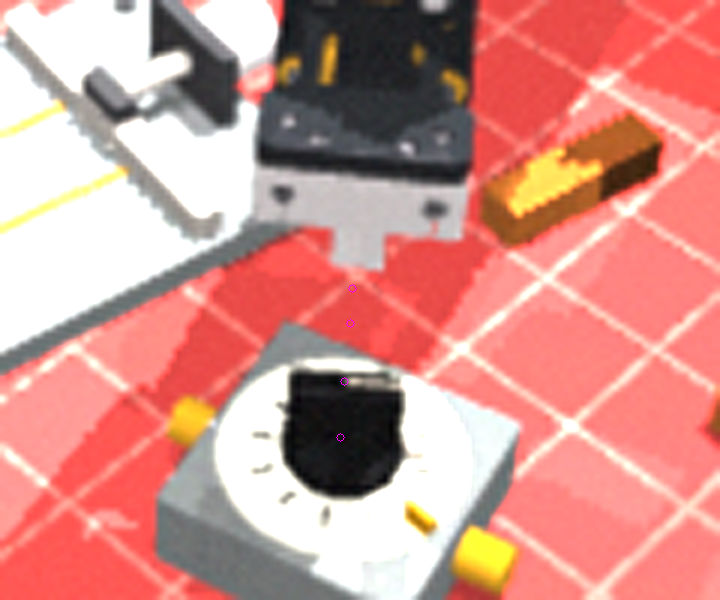

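The rendered fingertip ends at (358,268), but the TCP projects to (350,323), so the tip sits about 30 mm higher than reported. I'll check it with the hand open too.

Emit:
send_rows([
  [0,0,0],
  [0,0,0],
  [0,0,0],
  [0,0,0],
  [0,0,0],
  [0,0,0],
  [0,0,0],
  [0,0,0],
  [0,0,0],
  [0,0,0],
], turn=[8,8,8,8,8,8,5,0,0,0], hand=0.2)

```text
t: 8.3
tool_pos: [0.6106, 0.2658, 0.1211]
tcp_rot: [0.0, 0.797, 0.603, 0.0]
ft_force: [-0.3, -1.2, -0.1]
gripper_width: 0.0564
```

```bash
python3 -c "
from h import *
s,M=st();b=grab('scene','s3');t=grab('top','t3')
p=s['tool_pos'];w=s['gripper_width']/2
def mk(n,im,x,y,W,H,f):
  c=cv2.resize(im[y:y+H,x:x+W],None,fx=f,fy=f,interpolation=cv2.INTER_CUBIC);c=np.clip(c*1.5,0,255).astype(np.uint8)
  for q in (p,p+w*M[:,1],p-w*M[:,1],p+w*M[:,1]+[0,0,.03],p-w*M[:,1]+[0,0,.03]):
    u=(proj(n,[q])[0]-[x,y])*f;cv2.circle(c,tuple(int(v) for v in u),4,(255,0,255),1)
  return c
cv2.imwrite('pics/c7.png',np.hstack([mk('scene',b,240,190,100,110,4),mk('top',t,130,100,100,110,4)]))"
```

```text
t 8.3 tcp [0.6106 0.2658 0.1211] x [ 0.272  0.962 -0.   ] y [ 0.962 -0.272  0.   ] z [ 0. -0. -1.] F [-0.3 -1.2 -0.1] w 0.0564 j [ 0.24  0.32  1.55 -0.    1.27  0.52]
```

View pics/c7.png

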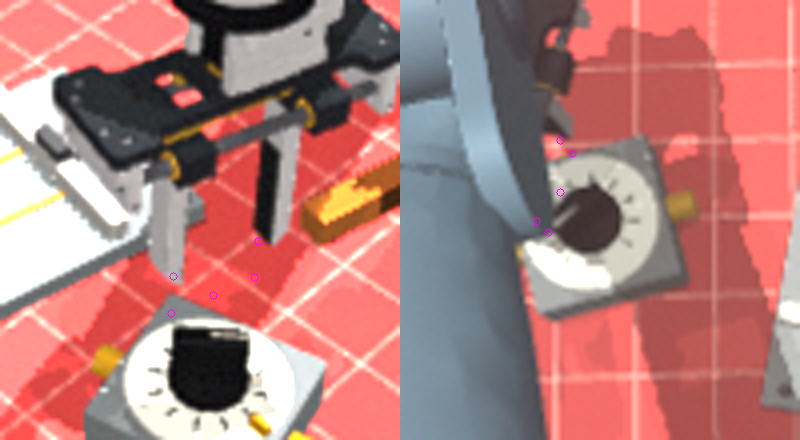

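In both views the fingertips sit about 29 mm above the reported TCP, matching the +30 mm circles. I'll allow for that offset by lowering that much further, watching the force as I go.

Emit:
send_rows([
  [0,0,0],
  [0,0,0],
  [0,0,0],
  [0,0,0],
  [0,0,0],
  [0,0,0.5],
  [0,0,0.5],
  [0,0,0.5],
  [0,0,0.5],
  [0,0,0.5],
], turn=[-7,-7,-7,-7,-7,-7,-7,-4,0,0])

```text
t: 9.4
tool_pos: [0.6107, 0.2659, 0.0958]
tcp_rot: [0.0, 0.446, 0.895, 0.0]
ft_force: [-0.8, 0.6, -0.7]
gripper_width: 0.0563
```

Emit:
send_rows([
  [0,0,1],
  [0,0,1],
  [0,0,1],
  [0,0,1],
  [0,0,1],
  [0,0,0.5],
  [0,0,0.4],
  [0,0,0],
  [0,0,0],
  [0,0,0],
], turn=[0,0,0,0,0,0,0,0,0,0])

```text
t: 10.4
tool_pos: [0.6111, 0.266, 0.0377]
tcp_rot: [0.0, 0.445, 0.896, 0.0]
ft_force: [-0.2, 1.2, 0.1]
gripper_width: 0.0564
```

Emit:
send_rows([
  [0,0,0],
  [0,0,0],
  [0,0,0],
  [0,0,0],
  [0,0,0],
  [0,0,0],
  [0,0,0],
  [0,0,0],
  [0,0,0],
  [0,0,0],
], turn=[0,0,0,0,0,0,0,0,0,0], hand=-1, newtons=25)

```text
t: 11.4
tool_pos: [0.6082, 0.2645, 0.0369]
tcp_rot: [-0.002, 0.445, 0.896, -0.003]
ft_force: [-7.8, -3.6, 5.4]
gripper_width: 0.014
```

Emit:
send_rows([
  [0,-0.15,0],
  [0,-0.15,0],
  [0,0,0],
  [0,0,0],
  [0,0,0],
  [0,0,0],
  [0,0,0],
  [0,0,0],
  [0,0,0],
  [0,0,0],
], turn=[0,0,3,5,6,6,6,6,5,4])

```text
t: 12.4
tool_pos: [0.6086, 0.2646, 0.037]
tcp_rot: [-0.0, 0.732, 0.682, 0.001]
ft_force: [0.6, 0.4, -0.9]
gripper_width: 0.014
```

```bash
python3 -c "
from rect import *
s,M=st();print(s['moment'],np.degrees(np.arctan2(M[1,1],M[0,1])))
b=grab('scene','s4')
c=b[245:315,255:330];cv2.imwrite('pics/c8.png',np.clip(cv2.resize(c,None,fx=8,fy=8,interpolation=cv2.INTER_CUBIC)*1.3,0,255))"
```

```text
t 12.4 tcp [0.6086 0.2646 0.037 ] x [0.07  0.998 0.001] y [ 0.998 -0.07   0.001] z [ 0.001  0.001 -1.   ] F [ 0.6  0.4 -0.9] w 0.014 j [0.24 0.41 1.6  0.   1.12 0.31]
[ 0.20578369 -0.00890359  0.01385512] -4.02727388014834[ WARN:0@2.761] global loadsave.cpp:1063 imwrite_ Unsupported depth image for selected encoder is fallbacked to CV_8U.
```

View pics/c8.png

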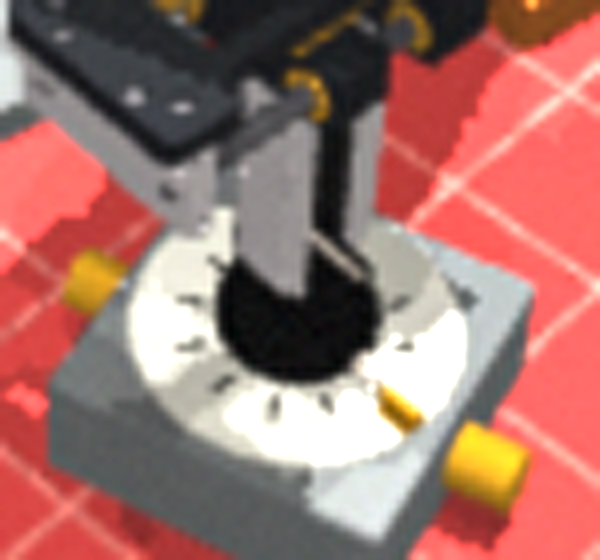

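```bash
python3 -c "
from h import *
b=cv2.imread('pics/s4.png')
c=np.array([.6102,.2655])
P=lambda az,r,z:np.array([c[0]+r*np.cos(np.radians(az)),c[1]+r*np.sin(np.radians(az)),z])
u8=lambda p:np.round((proj('scene',p)-[255,245]+.5)*8-.5)
for k in range(10): print(k,149.3-30*k,u8([P(149.3-30*k,.031,.0425)]).tolist())
for az in (79,82,85,88): print('tab',az,u8([P(az,.036,.051),P(az,.05,.051),P(az,.034,.05)]).tolist())
B=cv2.resize(b[245:315,255:330],None,fx=8,fy=8,interpolation=cv2.INTER_CUBIC)
h=cv2.cvtColor(B,cv2.COLOR_BGR2HSV);m=(h[...,1]>110)&(h[...,0]>12)&(h[...,0]<32)&(h[...,2]>60);m[:,:360]=0;m[:,440:]=0;m[:370]=0;m[440:]=0
q=np.argwhere(m)[:,::-1].astype(float);print(len(q),q.mean(0),q.min(0),q.max(0))
h0=B[340:400,340:385].min(2)[::5,::5];print(h0)
"
```

```text
0 149.3 [[395.0, 312.0]]
1 119.30000000000001 [[399.0, 355.0]]
2 89.30000000000001 [[375.0, 392.0]]
3 59.30000000000001 [[329.0, 413.0]]
4 29.30000000000001 [[274.0, 413.0]]
5 -0.6999999999999886 [[225.0, 390.0]]
6 -30.69999999999999 [[197.0, 351.0]]
7 -60.69999999999999 [[195.0, 309.0]]
8 -90.69999999999999 [[221.0, 273.0]]
9 -120.69999999999999 [[265.0, 253.0]]
tab 79 [[373.0, 395.0], [404.0, 427.0], [369.0, 392.0]]
tab 82 [[378.0, 392.0], [411.0, 423.0], [374.0, 389.0]]
tab 85 [[383.0, 388.0], [417.0, 419.0], [378.0, 386.0]]
tab 88 [[388.0, 385.0], [424.0, 414.0], [382.0, 383.0]]
1234 [398.70583468 410.31766613] [379. 387.] [422. 432.]
[[ 12  10   9  10   6  11  23  71 128]
 [ 12  10   8   8  11  21  32  88 153]
 [ 12  11  15  27  55  82  89 143 202]
 [ 10  12  30  60 113 158 163 205 246]
 [  7  14  51  97 142 186 216 245 255]
 [ 15  28  73 122 154 194 241 255 251]
 [ 30  47  83 122 163 207 243 255 251]
 [ 91 102 118 134 153 180 205 217 222]
 [151 155 153 150 140 145 169 170 172]
 [156 161 160 155 145 155 189 162 122]
 [165 187 200 194 173 167 194 148  81]
 [185 227 253 245 207 175 182 135  71]]
```

```bash
cat > dial.py <<'E'
from h import *
from scipy.optimize import least_squares
def dial(n,f,box,th,show=True):
    x0,x1,y0,y1=box; b=cv2.imread('pics/'+f)[y0:y1,x0:x1]
    B=cv2.resize(b,None,fx=8,fy=8,interpolation=cv2.INTER_CUBIC); g=B.max(2)
    bh=cv2.morphologyEx(g,cv2.MORPH_BLACKHAT,np.ones((29,29)))
    _,lab,stt,cen=cv2.connectedComponentsWithStats((bh>th).astype(np.uint8))
    cand=[cen[i] for i in range(1,len(cen)) if 30<stt[i,4]<700]
    W=ray(n,(np.array(cand)+.5)/8-.5+[x0,y0],.0425)[:,:2]
    c=np.array([.6095,.265]); r=np.linalg.norm(W-c,axis=1); W=W[(r>.026)&(r<.036)]
    sol=least_squares(lambda p:np.linalg.norm(W-p[:2],axis=1)-p[2],[*c,.031],loss='soft_l1',f_scale=.0007).x
    az=np.degrees(np.arctan2(W[:,1]-sol[1],W[:,0]-sol[0]))
    print(n,f,'axis',sol.round(4)); print(np.sort(az).round(1))
    h=cv2.cvtColor(B,cv2.COLOR_BGR2HSV);m=(h[...,1]>100)&(h[...,0]>12)&(h[...,0]<32)&(h[...,2]>60)
    q=np.argwhere(m)[:,::-1]; w=ray(n,(q+.5)/8-.5+[x0,y0],.049)[:,:2]; d=w-sol[:2]; r=np.linalg.norm(d,axis=1); k=(r>.033)&(r<.053)&(d[:,1]>.02)
    d=d[k]; print('tab n',k.sum(),'mean az',np.degrees(np.arctan2(*d.mean(0)[::-1])).round(1),'r',r[k].mean())
    return sol
E
python3 - <<'E'
from dial import *
for f in('scene0.png','s2.png'): dial('scene',f,(255,330,250,325),45)
for f in('top0.png','t2.png'): dial('top',f,(150,212,125,187),25)
E
```

```text
scene scene0.png axis [0.6072 0.2631 0.032 ]
[-8.950e+01 -5.930e+01 -2.940e+01  1.000e-01  2.980e+01  5.820e+01
  1.175e+02  1.315e+02  1.483e+02]
tab n 1193 mean az 80.5 r 0.04621288553556421
scene s2.png axis [0.6074 0.2628 0.0325]
[-89.3 -58.9 -28.7   0.4  30.3  59.  117.7 131.4 148.3]
tab n 1204 mean az 80.9 r 0.04626115169626216
top top0.png axis [0.6108 0.2666 0.0327]
[-120.5  -90.3  -61.7  -31.5   -4.5   27.7   60.6  119.8  134.1  150.7]
tab n 770 mean az 88.7 r 0.04294774852789692
top t2.png axis [0.6091 0.2658 0.0318]
[-118.7  -87.6  -57.9  148.3]
tab n 0 mean az nan r nandial.py:16: RuntimeWarning: Mean of empty slice.
  d=d[k]; print('tab n',k.sum(),'mean az',np.degrees(np.arctan2(*d.mean(0)[::-1])).round(1),'r',r[k].mean())
  ret = um.true_divide(
  ret = ret.dtype.type(ret / rcount)
```

Emit:
send_rows([
  [0,0,0],
  [0,0,0],
  [0,0,0],
  [0,0,0],
  [0,0,0],
  [0,0,0],
  [0,0,0],
  [0,0,0],
  [0,0,0],
  [0,0,0],
], turn=[1,2,2,0,0,0,0,0,0,0])

```text
t: 13.45
tool_pos: [0.6086, 0.2644, 0.037]
tcp_rot: [-0.0, 0.759, 0.651, 0.001]
ft_force: [3.5, 4.2, -4.3]
gripper_width: 0.0137
```

Emit:
send_rows([
  [0,0,0],
  [0,0,0],
  [0,0,0],
  [0,0,0],
  [0,0,-1],
  [0,0,-1.5],
  [0,0,-2],
  [0,0,-2],
  [0,0,-2],
  [0,0,-1.5],
], turn=[0,0,0,0,0,0,0,0,0,0], hand=0.2)

```text
t: 14.45
tool_pos: [0.6093, 0.2643, 0.1404]
tcp_rot: [0.001, 0.76, 0.65, 0.002]
ft_force: [-0.4, -0.3, -0.5]
gripper_width: 0.0563
```

```bash
python3 -c "
from h import *
plan(.55,.10,.137,79.5,10)"
```

```text
t 14.45 tcp [0.6093 0.2643 0.1404] x [0.154 0.988 0.001] y [ 0.988 -0.154  0.003] z [ 0.003  0.001 -1.   ] F [-0.4 -0.3 -0.5] w 0.0563 j [ 0.24  0.3   1.55 -0.    1.29  0.39]
az -8.84 shift world cm [ -5.93 -16.43  -0.34] turn total -88.34
[[-1.71, -0.33, 0.03], [-1.64, -0.59, 0.03], [-1.53, -0.84, 0.03], [-1.39, -1.06, 0.03], [-1.21, -1.26, 0.03], [-1.0, -1.43, 0.03], [-0.77, -1.57, 0.03], [-0.52, -1.67, 0.03], [-0.25, -1.73, 0.03], [0.02, -1.75, 0.03]] -8.83
```

```bash
python3 -c "
from h import *
plan(.397,.217,.11,79.0,11)"
```

```text
t 14.45 tcp [0.6093 0.2643 0.1404] x [0.154 0.988 0.001] y [ 0.988 -0.154  0.003] z [ 0.003  0.001 -1.   ] F [-0.4 -0.3 -0.5] w 0.0563 j [ 0.24  0.3   1.55 -0.    1.29  0.39]
az -8.84 shift world cm [-21.23  -4.73  -3.04] turn total -87.84
[[-0.72, -1.84, 0.28], [-0.46, -1.92, 0.28], [-0.19, -1.97, 0.28], [0.09, -1.98, 0.28], [0.36, -1.94, 0.28], [0.63, -1.87, 0.28], [0.88, -1.77, 0.28], [1.12, -1.63, 0.28], [1.34, -1.46, 0.28], [1.53, -1.26, 0.28], [1.69, -1.03, 0.28]] -7.99
```

Emit:
send_rows([
  [-0.7,-1.9,0],
  [-0.5,-1.9,0],
  [-0.2,-2,0],
  [0.1,-2,0.3],
  [0.4,-1.9,0.4],
  [0.6,-1.9,0.4],
  [0.9,-1.8,0.4],
  [1.1,-1.6,0.5],
  [1.3,-1.5,0.5],
  [1.5,-1.3,0.5],
], turn=[-8,-8,-8,-8,-8,-8,-8,-8,-8,-8])

```text
t: 15.45
tool_pos: [0.4142, 0.2196, 0.1078]
tcp_rot: [0.001, 0.161, 0.987, 0.0]
ft_force: [-0.2, -0.6, 0.0]
gripper_width: 0.0559
```

```bash
python3 - <<'E'
from dial import *
st()
a=grab('scene','s5');b=grab('top','t5')
dial('scene','s5.png',(255,330,250,325),45)
z=[cv2.resize(a[258:313,262:322],(480,440),interpolation=cv2.INTER_CUBIC),cv2.resize(b[133:178,155:195],(320,360),interpolation=cv2.INTER_CUBIC)]
z[1]=cv2.copyMakeBorder(np.clip(z[1]*1.0,0,255).astype(np.uint8),0,80,0,0,cv2.BORDER_CONSTANT)
cv2.imwrite('pics/c9.png',np.hstack(z))
# rails: brown mask in both views
for n,im,z in(('scene',a,.012),('top',b,.012)):
    h=cv2.cvtColor(im,cv2.COLOR_BGR2HSV)
    m=((h[...,0]>7)&(h[...,0]<25)&(h[...,1]>100)).astype(np.uint8)
    m=cv2.morphologyEx(m,cv2.MORPH_CLOSE,np.ones((3,3)))
    for q in cv2.findContours(m,0,1)[0]:
        if 40<cv2.contourArea(q)<900:
            mo=cv2.moments(q);u=[mo['m10']/mo['m00'],mo['m01']/mo['m00']];w=ray(n,[u],.014)[0]
            if .3<w[0]<.8 and -.4<w[1]<.45: print(n,np.round(u,1),cv2.contourArea(q),w.round(4))
E
```

```text
t 15.45 tcp [0.4142 0.2196 0.1078] x [-0.948  0.318 -0.001] y [0.318 0.948 0.001] z [ 0.001  0.    -1.   ] F [-0.2 -0.6  0. ] w 0.0559 j [ 0.25 -0.13  2.06 -0.    1.2  -1.  ]
scene s5.png axis [0.607  0.2633 0.0324]
[-87.8 -59.3 -28.5  -0.3  29.4  57.9 117.6 148.9]
tab n 1208 mean az 80.2 r 0.04602449272590547
scene [205.8 310.4] 167.0 [0.7884 0.1575 0.014 ]
scene [315.3 302.9] 75.0 [0.5895 0.3241 0.014 ]
scene [367.3 271.5] 322.5 [0.4189 0.3551 0.014 ]
scene [329.4 239.6] 299.0 [0.396  0.2167 0.014 ]
top [200.1 150.9] 43.0 [0.6283 0.2037 0.014 ]
top [260.8 103.1] 808.5 [0.7725 0.0177 0.014 ]
```

View pics/c9.png

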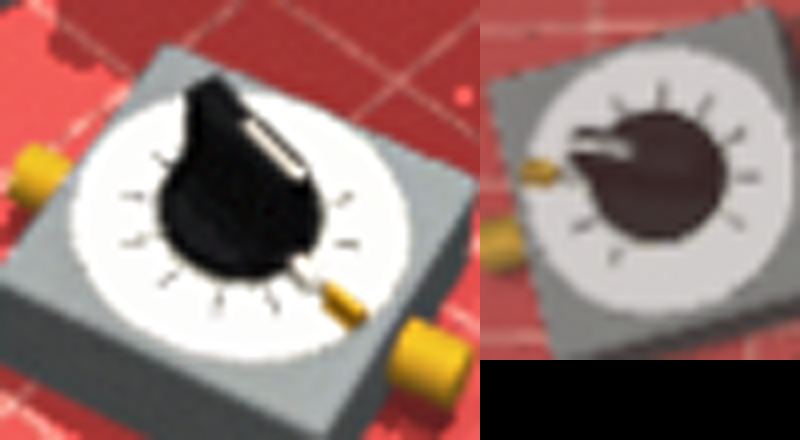

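The pointer now lines up with the brass tab in the scene view: pointer (300,262)→(320,285), tab (325,290)→(360,320). Next is rail A.

```bash
python3 -c "
from h import *
plan(.397,.218,.04,79.2,10)"
```

```text
t 15.55 tcp [0.4129 0.2195 0.1069] x [-0.946  0.323  0.001] y [ 0.323  0.946 -0.001] z [-0.001 -0.    -1.   ] F [ 0.1 -0.2  0. ] w 0.0565 j [ 0.25 -0.13  2.06 -0.    1.2  -1.  ]
az 71.16 shift world cm [-1.59 -0.15 -6.69] turn total -8.04
[[0.15, -0.07, 0.67], [0.15, -0.06, 0.67], [0.15, -0.06, 0.67], [0.15, -0.06, 0.67], [0.15, -0.06, 0.67], [0.15, -0.05, 0.67], [0.15, -0.05, 0.67], [0.15, -0.05, 0.67], [0.15, -0.05, 0.67], [0.15, -0.05, 0.67]] -0.8
```

Emit:
send_rows([
  [0.3,-0.12,0.7],
  [0.3,-0.12,0.7],
  [0.3,-0.1,0.7],
  [0.3,-0.1,0.7],
  [0.3,-0.1,0.7],
  [0,0,0.7],
  [0,0,0.7],
  [0,0,0.7],
  [0,0,0.6],
  [0,0,0.5],
], turn=[-2,-2,-2,-2,0,0,0,0,0,0], hand=0.4)

```text
t: 16.55
tool_pos: [0.3988, 0.2183, 0.0395]
tcp_rot: [-0.0, 0.095, 0.996, -0.0]
ft_force: [-0.6, 0.7, -0.7]
gripper_width: 0.0656
```

Emit:
send_rows([
  [0,0,0.8],
  [0,0,0.8],
  [0,0,0.8],
  [0,0,0.8],
  [0,0,0.8],
  [0,0,0.8],
  [0,0,0.6],
  [0,0,0.4],
  [0,0,0],
  [0,0,0],
], turn=[0,0,0,0,0,0,0,0,0,0])

```text
t: 17.55
tool_pos: [0.399, 0.2184, -0.0178]
tcp_rot: [0.0, 0.094, 0.996, 0.0]
ft_force: [-0.3, 0.6, -0.5]
gripper_width: 0.0659
```

Emit:
send_rows([
  [0,0,0.2],
  [0,0,0.2],
  [0,0,0],
  [0,0,0],
  [0,0,0],
  [0,0,0],
  [0,0,0],
  [0,0,0],
  [0,0,0],
  [0,0,0],
], turn=[0,0,0,0,0,0,0,0,0,0], hand=-1, newtons=30)

```text
t: 18.55
tool_pos: [0.3989, 0.2183, -0.0219]
tcp_rot: [0.0, 0.094, 0.996, -0.0]
ft_force: [-0.6, -1.5, 1.3]
gripper_width: 0.0238
```

```bash
python3 -c "
from h import *
st()
ax=np.radians(-9.6);X=np.array([np.cos(ax),np.sin(ax)]);Y=np.array([-X[1],X[0]]);c=np.array([.592,.0355])
print('lanes',[(c+s*.052*Y).round(4) for s in(1,0,-1)])
p=(c+.052*Y); plan(p[0],p[1],.07,80.4,10)"
```

```text
t 18.55 tcp [ 0.3989  0.2183 -0.0219] x [-0.982  0.188 -0.   ] y [ 0.188  0.982 -0.   ] z [ 0. -0. -1.] F [-0.6 -1.5  1.3] w 0.0238 j [ 0.25  0.07  2.15 -0.    0.92 -1.13]
lanes [array([0.6007, 0.0868]), array([0.592 , 0.0355]), array([ 0.5833, -0.0158])]
t 18.55 tcp [ 0.3989  0.2183 -0.0219] x [-0.982  0.188 -0.   ] y [ 0.188  0.982 -0.   ] z [ 0. -0. -1.] F [-0.6 -1.5  1.3] w 0.0238 j [ 0.25  0.07  2.15 -0.    0.92 -1.13]
az 79.16 shift world cm [ 20.18 -13.16   9.19] turn total -1.24
[[-2.23, -0.91, -0.92], [-2.23, -0.92, -0.92], [-2.23, -0.92, -0.92], [-2.22, -0.93, -0.92], [-2.22, -0.93, -0.92], [-2.22, -0.94, -0.92], [-2.22, -0.94, -0.92], [-2.22, -0.95, -0.92], [-2.21, -0.95, -0.92], [-2.21, -0.96, -0.92]] -0.12
```

Emit:
send_rows([
  [0,0,-1.5],
  [0,0,-3],
  [0,0,-3],
  [-2,-0.8,-1.5],
  [-3.5,-1.5,0],
  [-4,-1.7,0],
  [-4,-1.7,0],
  [-4,-1.7,0],
  [-3,-1.2,0],
  [-1.5,-0.7,0],
], turn=[0,0,0,0,-0.3,-0.3,-0.3,-0.3,0,0])

```text
t: 19.55
tool_pos: [0.6007, 0.0859, 0.0678]
tcp_rot: [0.0, 0.085, 0.996, 0.0]
ft_force: [-0.3, 0.6, -0.4]
gripper_width: 0.0236
```

```bash
python3 -c "
from h import *
plan(.6005,.0865,-.002,80.4,10)"
```

```text
t 19.55 tcp [0.6007 0.0859 0.0678] x [-0.986  0.169 -0.001] y [0.169 0.986 0.   ] z [ 0.001  0.    -1.   ] F [-0.3  0.6 -0.4] w 0.0236 j [-0.04  0.25  1.74  0.    1.14 -1.45]
az 80.25 shift world cm [-0.02  0.06 -6.98] turn total -0.15
[[0.0, 0.01, 0.7], [0.0, 0.01, 0.7], [0.0, 0.01, 0.7], [0.0, 0.01, 0.7], [0.0, 0.01, 0.7], [0.0, 0.01, 0.7], [0.0, 0.01, 0.7], [0.0, 0.01, 0.7], [0.0, 0.01, 0.7], [0.0, 0.01, 0.7]] -0.02
```

Emit:
send_rows([
  [0,0,1],
  [0,0,1.2],
  [0,0,1.2],
  [0,0,1.2],
  [0,0,1],
  [0,0,0.6],
  [0,0,0.4],
  [0,0,0.3],
  [0,0,0.1],
  [0,0,0],
], turn=[0,0,0,0,0,0,0,0,0,0])

```text
t: 20.55
tool_pos: [0.5989, 0.0876, -0.0017]
tcp_rot: [0.0, 0.084, 0.996, 0.0]
ft_force: [-0.7, -0.5, -0.9]
gripper_width: 0.0233
```

Emit:
send_rows([
  [0,0,0],
  [0,0,0],
  [0,0,0],
  [0,0,0],
  [0,0,0],
  [0,0,-1],
  [0,0,-1.5],
  [0,0,-2],
  [0,0,-2],
  [0,0,-2],
], turn=[0,0,0,0,0,0,0,0,0,0], hand=0.2)

```text
t: 21.55
tool_pos: [0.5993, 0.0877, 0.0855]
tcp_rot: [0.001, 0.084, 0.996, 0.0]
ft_force: [0.6, -0.3, 0.9]
gripper_width: 0.0563
```

```bash
python3 - <<'E'
from h import *
a=grab('scene','s6');b=grab('top','t6')
h=cv2.cvtColor(a,cv2.COLOR_BGR2HSV)
m=((h[...,0]>7)&(h[...,0]<25)&(h[...,1]>100)).astype(np.uint8)
m=cv2.morphologyEx(m,cv2.MORPH_CLOSE,np.ones((3,3)))
for q in cv2.findContours(m,0,1)[0]:
    if 100<cv2.contourArea(q)<900:
        w=ray('scene',q.reshape(-1,2),.014);r=cv2.minAreaRect((w[:,:2]*1000).astype(np.float32))
        if .3<r[0][0]/1000<.8 and -.4<r[0][1]/1000<.45: print(np.round(r[0],1),np.round(r[1],1),r[2])
plan(.4163,.353,.06,87.4)
E
```

```text
[788.2 156.2] [45.3 30.5] 49.92121505737305
[416.6 354.9] [ 31.6 105.5] 87.67529296875
[586.9  76.9] [ 43.4 111.7] 80.76593017578125
[ 401.9 -252.4] [209.5 144. ] 78.60478973388672
t 21.65 tcp [0.6018 0.0876 0.0879] x [-0.986  0.167 -0.008] y [0.167 0.986 0.001] z [ 0.008 -0.    -1.   ] F [0.2 0.3 0.3] w 0.0562 j [-0.04  0.23  1.74  0.    1.17 -1.44]
az 80.36 shift world cm [-18.55  26.54  -2.79] turn total -7.04
[[2.27, 2.31, 0.28], [2.24, 2.33, 0.28], [2.22, 2.36, 0.28], [2.19, 2.39, 0.28], [2.16, 2.41, 0.28], [2.13, 2.44, 0.28], [2.1, 2.47, 0.28], [2.07, 2.49, 0.28], [2.04, 2.52, 0.28], [2.0, 2.54, 0.28]] -0.7
```

Emit:
send_rows([
  [2.3,2.3,0],
  [2.2,2.3,0],
  [2.2,2.4,0],
  [2.2,2.4,0],
  [2.2,2.4,0],
  [2.1,2.4,0],
  [2.1,2.5,0],
  [2.1,2.5,0],
  [2,2.5,1.5],
  [2,2.5,2],
], turn=[-0.7,-0.7,-0.7,-0.7,-0.7,-0.7,-0.7,-0.7,-0.7,-0.7])

```text
t: 22.65
tool_pos: [0.4133, 0.3539, 0.0487]
tcp_rot: [0.001, 0.023, 1.0, 0.001]
ft_force: [1.1, 0.3, -0.2]
gripper_width: 0.0559
```

```bash
python3 -c "
from h import *
plan(.4165,.3535,-.022,87.4)
im=cv2.imread('pics/t6.png')[105:255,140:400]
cv2.imwrite('pics/c10.png',np.clip(cv2.resize(im,None,fx=3,fy=3,interpolation=cv2.INTER_CUBIC)*1.3,0,255).astype(np.uint8))"
```

```text
t 22.65 tcp [0.4133 0.3539 0.0487] x [-0.999  0.046 -0.002] y [0.046 0.999 0.001] z [ 0.003  0.001 -1.   ] F [ 1.1  0.3 -0.2] w 0.0559 j [ 0.5   0.14  1.91  0.    1.08 -1.03]
az 87.38 shift world cm [ 0.32 -0.04 -7.07] turn total -0.02
[[-0.03, -0.0, 0.71], [-0.03, -0.0, 0.71], [-0.03, -0.0, 0.71], [-0.03, -0.0, 0.71], [-0.03, -0.0, 0.71], [-0.03, -0.0, 0.71], [-0.03, -0.0, 0.71], [-0.03, -0.0, 0.71], [-0.03, -0.0, 0.71], [-0.03, -0.0, 0.71]] -0.0
```

View pics/c10.png

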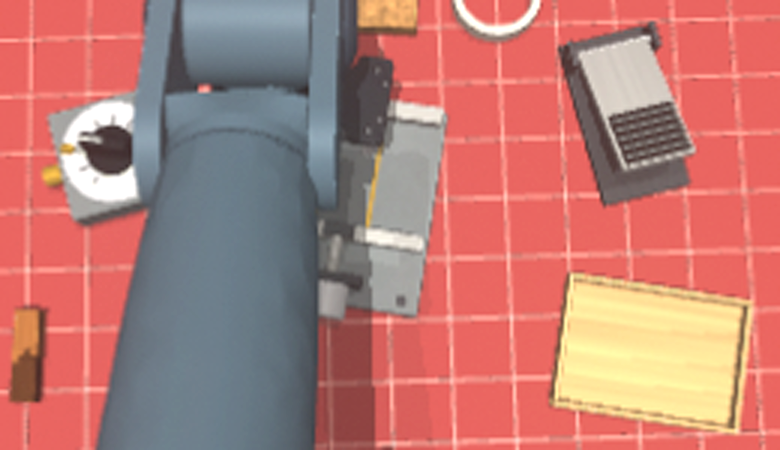

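The arm blocks the press in that top view (rail B at (27,355) hasn't moved). I'll pick up rail B and then look again.

Emit:
send_rows([
  [-0.1,0,0.8],
  [-0.1,0,0.9],
  [-0.1,0,1],
  [0,0,1],
  [0,0,1],
  [0,0,0.9],
  [0,0,0.7],
  [0,0,0.5],
  [0,0,0.27],
  [0,0,0],
], turn=[0,0,0,0,0,0,0,0,0,0])

```text
t: 23.65
tool_pos: [0.4162, 0.3522, -0.023]
tcp_rot: [-0.0, 0.023, 1.0, -0.0]
ft_force: [0.1, 0.1, -0.6]
gripper_width: 0.0561
```

Emit:
send_rows([
  [0,0,0],
  [0,0,0],
  [0,0,0],
  [0,0,0],
  [0,0,0],
  [0,0,0],
  [0,0,0],
  [0,0,0],
  [0,0,0],
  [0,0,0],
], turn=[0,0,0,0,0,0,0,0,0,0], hand=-1)

```text
t: 24.65
tool_pos: [0.4165, 0.3525, -0.0224]
tcp_rot: [0.0, 0.023, 1.0, 0.0]
ft_force: [0.1, 0.7, 2.3]
gripper_width: 0.0235
```

```bash
python3 -c "
from h import *
im=grab('top','t7')
cv2.imwrite('pics/c11.png',np.clip(cv2.resize(im[125:220,200:310],None,fx=6,fy=6,interpolation=cv2.INTER_CUBIC)*1.3,0,255).astype(np.uint8))
plan(.583,-.015,.07,80.4)"
```

```text
t 24.7 tcp [ 0.4166  0.3525 -0.0224] x [-0.999  0.046 -0.   ] y [0.046 0.999 0.   ] z [ 0.  0. -1.] F [-0.2  1.   3. ] w 0.0238 j [ 0.49  0.26  1.93  0.    0.95 -1.03]
az 87.35 shift world cm [ 16.64 -36.75   9.24] turn total 6.95
[[-1.83, -3.59, -0.92], [-1.88, -3.57, -0.92], [-1.92, -3.55, -0.92], [-1.96, -3.53, -0.92], [-2.0, -3.5, -0.92], [-2.05, -3.48, -0.92], [-2.09, -3.45, -0.92], [-2.13, -3.43, -0.92], [-2.17, -3.4, -0.92], [-2.21, -3.37, -0.92]] 0.69
```

View pics/c11.png

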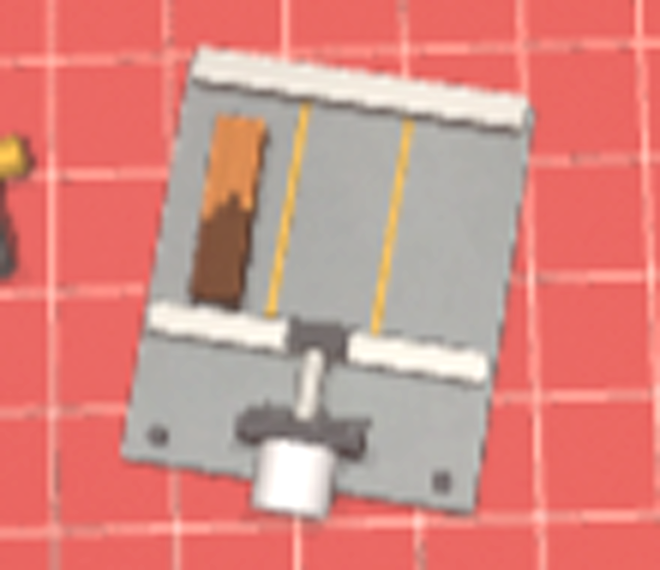

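Rail A lies square in its lane, between jaw and fence. Now I'll take rail B across.

Emit:
send_rows([
  [0,0,-1.5],
  [0,0,-2.5],
  [0,0,-2.5],
  [-1,-2,-1.5],
  [-1.5,-3,-1.2],
  [-2,-3.5,0],
  [-2,-3.5,0],
  [-2,-3.5,0],
  [-2,-3.5,0],
  [-1.5,-3,0],
], turn=[0,0,0,0.7,0.7,0.7,0.7,0.7,0.7,0.7])

```text
t: 25.7
tool_pos: [0.5178, 0.1208, 0.0701]
tcp_rot: [0.0, 0.066, 0.998, -0.0]
ft_force: [0.4, -0.3, -0.3]
gripper_width: 0.0239
```

```bash
python3 -c "
from h import *
plan(.5855,-.0155,.07,80.4)"
```

```text
t 25.7 tcp [0.5178 0.1208 0.0701] x [-0.991  0.133 -0.   ] y [ 0.133  0.991 -0.   ] z [ 0. -0. -1.] F [ 0.4 -0.3 -0.3] w 0.0239 j [ 0.02  0.08  1.93 -0.    1.12 -1.42]
az 82.38 shift world cm [ 6.770e+00 -1.363e+01 -1.000e-02] turn total 1.98
[[-0.85, -1.26, 0.0], [-0.86, -1.26, 0.0], [-0.86, -1.26, 0.0], [-0.87, -1.25, 0.0], [-0.87, -1.25, 0.0], [-0.87, -1.25, 0.0], [-0.88, -1.24, 0.0], [-0.88, -1.24, 0.0], [-0.89, -1.24, 0.0], [-0.89, -1.23, 0.0]] 0.2
```

Emit:
send_rows([
  [-0.9,-1.4,0],
  [-1.1,-1.6,0],
  [-1.1,-1.6,0],
  [-1.1,-1.6,0],
  [-1.1,-1.6,0],
  [-1.1,-1.6,0],
  [-1.1,-1.5,0],
  [-0.8,-1,0],
  [-0.4,-0.6,0],
  [0,0,0],
], turn=[0.25,0.25,0.25,0.25,0.25,0.25,0.25,0.25,0,0])

```text
t: 26.7
tool_pos: [0.5852, -0.0142, 0.0693]
tcp_rot: [-0.0, 0.084, 0.996, 0.0]
ft_force: [-0.7, 0.8, -1.7]
gripper_width: 0.0238
```

Emit:
send_rows([
  [0,0,1],
  [0,0,1.2],
  [0,0,1.2],
  [0,0,1.2],
  [0,0,1],
  [0,0,0.6],
  [0,0,0.4],
  [0,0,0.3],
  [0,0,0.3],
  [0,0,0],
], turn=[0,0,0,0,0,0,0,0,0,0])

```text
t: 27.7
tool_pos: [0.5849, -0.0135, -0.0028]
tcp_rot: [-0.0, 0.083, 0.997, 0.0]
ft_force: [0.3, 0.4, -1.0]
gripper_width: 0.0232
```

```bash
python3 -c "
from h import *
plan(.5855,-.0155,-.003,80.4)"
```

```text
t 27.7 tcp [ 0.5849 -0.0135 -0.0028] x [-0.986  0.166  0.   ] y [ 0.166  0.986 -0.   ] z [-0.  0. -1.] F [ 0.3  0.4 -1. ] w 0.0232 j [-0.22  0.31  1.82 -0.    1.01 -1.62]
az 80.45 shift world cm [ 0.06 -0.2  -0.02] turn total 0.05
[[-0.01, -0.02, 0.0], [-0.01, -0.02, 0.0], [-0.01, -0.02, 0.0], [-0.01, -0.02, 0.0], [-0.01, -0.02, 0.0], [-0.01, -0.02, 0.0], [-0.01, -0.02, 0.0], [-0.01, -0.02, 0.0], [-0.01, -0.02, 0.0], [-0.01, -0.02, 0.0]] 0.0
```

Emit:
send_rows([
  [0,0,0],
  [0,0,0],
  [0,0,0],
  [0,0,0],
  [0,0,-1],
  [0,0,-1.5],
  [0,0,-2.5],
  [0,0,-2.5],
  [0,0,-2],
  [0,0,0],
], turn=[0,0,0,0,0,0,0,0,0,0], hand=0.2)

```text
t: 28.7
tool_pos: [0.588, -0.0141, 0.0974]
tcp_rot: [0.004, 0.083, 0.997, -0.001]
ft_force: [-1.0, 0.2, -0.3]
gripper_width: 0.0564
```

```bash
python3 -c "
from h import *
plan(.606,-.25,.07)"
```

```text
t 28.7 tcp [ 0.588  -0.0141  0.0974] x [-0.986  0.166 -0.009] y [ 0.166  0.986 -0.   ] z [ 0.008 -0.002 -1.   ] F [-1.   0.2 -0.3] w 0.0564 j [-0.22  0.17  1.78 -0.    1.18 -1.62]
az 80.46 shift world cm [  1.8  -23.59  -2.74] turn total 0
[[-0.57, -2.3, 0.27], [-0.57, -2.3, 0.27], [-0.57, -2.3, 0.27], [-0.57, -2.3, 0.27], [-0.57, -2.3, 0.27], [-0.57, -2.3, 0.27], [-0.57, -2.3, 0.27], [-0.57, -2.3, 0.27], [-0.57, -2.3, 0.27], [-0.57, -2.3, 0.27]] 0.0
```

Emit:
send_rows([
  [-0.4,-1.5,0],
  [-0.6,-2.5,0],
  [-0.6,-2.8,0],
  [-0.7,-2.8,0.3],
  [-0.7,-2.8,0.4],
  [-0.7,-2.8,0.4],
  [-0.7,-2.8,0.4],
  [-0.6,-2.5,0.4],
  [-0.5,-1.6,0.4],
  [-0.3,-0.9,0.4],
], turn=[0,0,0,0,0,0,0,0,0,0], hand=-1)

```text
t: 29.7
tool_pos: [0.6031, -0.2515, 0.0639]
tcp_rot: [-0.001, 0.084, 0.996, 0.0]
ft_force: [-0.5, 0.1, -0.6]
gripper_width: 0.0005
```

```bash
python3 -c "
from h import *
im=grab('top','t8');s=grab('scene','s8')
A=np.clip(cv2.resize(im[125:220,200:320],(480,380),interpolation=cv2.INTER_CUBIC)*1.3,0,255).astype(np.uint8)
B=cv2.resize(s[160:255,120:195],(300,380),interpolation=cv2.INTER_CUBIC)
cv2.imwrite('pics/c12.png',np.hstack([A,B]))
plan(.606,-.25,.01)"
```

```text
t 29.8 tcp [ 0.6031 -0.2505  0.0639] x [-0.986  0.167  0.002] y [0.167 0.986 0.001] z [-0.002  0.001 -1.   ] F [-0.1  0.8  0.3] w 0.0008 j [-0.57  0.36  1.62  0.    1.17 -1.97]
az 80.38 shift world cm [ 0.29  0.05 -5.39] turn total 0
[[-0.03, 0.01, 0.54], [-0.03, 0.01, 0.54], [-0.03, 0.01, 0.54], [-0.03, 0.01, 0.54], [-0.03, 0.01, 0.54], [-0.03, 0.01, 0.54], [-0.03, 0.01, 0.54], [-0.03, 0.01, 0.54], [-0.03, 0.01, 0.54], [-0.03, 0.01, 0.54]] 0.0
```

View pics/c12.png

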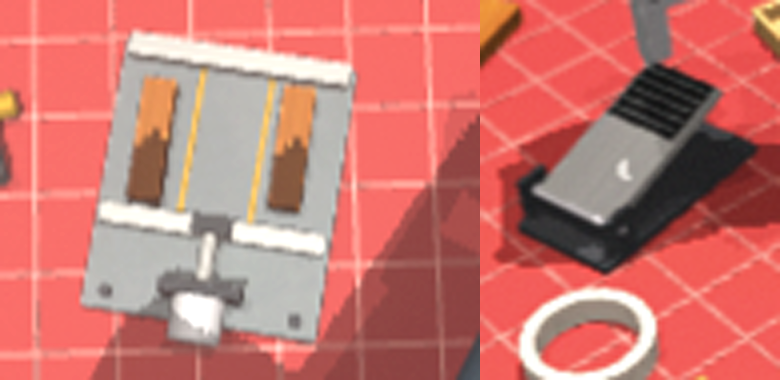

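Both rails lie in their lanes and the fingertip is over the ribbed pad of the grey treadle. Pressing now.

Emit:
send_rows([
  [0,0,1],
  [0,0,1],
  [0,0,0.6],
  [0,0,0.6],
  [0,0,0.6],
  [0.1,0,0.6],
  [0.1,0,0.6],
  [0.1,0,0.5],
  [0,0,0.3],
  [0,0,0.2],
], turn=[0,0,0,0,0,0,0,0,0,0])

```text
t: 30.8
tool_pos: [0.6007, -0.2505, 0.0058]
tcp_rot: [-0.0, 0.083, 0.997, -0.001]
ft_force: [-4.0, -0.9, 6.9]
gripper_width: 0.0004
```

Emit:
send_rows([
  [0,0,0.2],
  [0,0,0.2],
  [0,0,0],
  [0,0,0],
  [0,0,0],
  [0,0,0],
  [0,0,0],
  [0,0,0],
  [0,0,0],
  [0,0,0],
], turn=[0,0,0,0,0,0,0,0,0,0])

```text
t: 31.8
tool_pos: [0.6005, -0.2505, 0.002]
tcp_rot: [-0.0, 0.083, 0.997, -0.001]
ft_force: [-3.6, -1.1, 6.1]
gripper_width: 0.0004
```

Emit:
send_rows([
  [0,0,0.2],
  [0,0,0.2],
  [0,0,0.1],
  [0,0,0.1],
  [0,0,0],
  [0,0,0],
  [0,0,0],
  [0,0,0],
  [0,0,0],
  [0,0,0],
], turn=[0,0,0,0,0,0,0,0,0,0])

```text
t: 32.8
tool_pos: [0.6006, -0.2506, -0.0013]
tcp_rot: [-0.001, 0.083, 0.997, -0.001]
ft_force: [-11.8, 1.8, 20.8]
gripper_width: 0.0004
```

```bash
python3 -c "
from h import *
st()
im=grab('top','t9');s=grab('scene','s9')
A=np.clip(cv2.resize(im[125:220,200:320],(480,380),interpolation=cv2.INTER_CUBIC)*1.3,0,255).astype(np.uint8)
B=cv2.resize(s[160:255,120:195],(300,380),interpolation=cv2.INTER_CUBIC)
cv2.imwrite('pics/c13.png',np.hstack([A,B]))"
```

```text
t 32.8 tcp [ 0.6006 -0.2506 -0.0013] x [-0.986  0.165  0.002] y [ 0.165  0.986 -0.002] z [-0.002 -0.001 -1.   ] F [-11.8   1.8  20.8] w 0.0004 j [-0.57  0.44  1.65 -0.    1.06 -1.97]
```

View pics/c13.png

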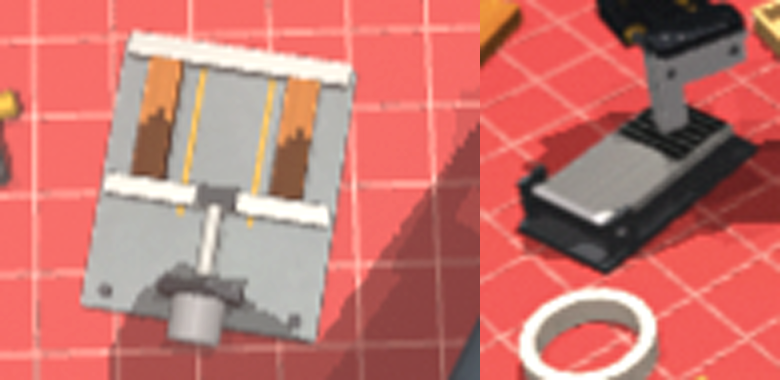

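The pedal is level at its stop (force 21 N) and the jaw has pushed both rails against the fence. Holding it there.

Emit:
send_rows([
  [0,0,0.05],
  [0,0,0],
  [0,0,0],
  [0,0,0],
  [0,0,0],
  [0,0,0],
  [0,0,0],
  [0,0,0],
  [0,0,0],
  [0,0,0],
], turn=[0,0,0,0,0,0,0,0,0,0])

```text
t: 33.9
tool_pos: [0.6006, -0.2506, -0.0014]
tcp_rot: [-0.001, 0.083, 0.997, -0.001]
ft_force: [-12.1, 2.8, 25.0]
gripper_width: 0.0006
```

Emit:
send_rows([
  [0,0,0],
  [0,0,0],
  [0,0,0],
  [0,0,0],
  [0,0,0],
  [0,0,0],
  [0,0,0],
  [0,0,0],
  [0,0,0],
  [0,0,0],
], turn=[0,0,0,0,0,0,0,0,0,0])

```text
t: 34.9
tool_pos: [0.6006, -0.2506, -0.0013]
tcp_rot: [-0.001, 0.083, 0.997, -0.001]
ft_force: [-13.6, 2.6, 22.9]
gripper_width: 0.0004
```

Emit:
send_rows([
  [0,0,0],
  [0,0,0],
  [0,0,0],
  [0,0,0],
  [0,0,0],
  [0,0,0],
  [0,0,0],
  [0,0,0],
  [0,0,0],
  [0,0,0],
], turn=[0,0,0,0,0,0,0,0,0,0])

```text
t: 35.9
tool_pos: [0.6006, -0.2506, -0.0014]
tcp_rot: [-0.001, 0.083, 0.997, -0.001]
ft_force: [-12.5, 2.6, 24.2]
gripper_width: 0.0005
```

Emit:
send_rows([
  [0,0,-0.4],
  [0,0,-0.5],
  [0,0,-0.7],
  [0,0,-0.7],
  [0,0,-0.8],
  [0,0,-1],
  [0,0,-1.5],
  [0,0,-2],
  [0,0,-2],
  [0,0,-1],
], turn=[0,0,0,0,0,0,0,0,0,0])

```text
t: 36.9
tool_pos: [0.6013, -0.2497, 0.103]
tcp_rot: [0.001, 0.083, 0.997, -0.0]
ft_force: [-0.2, -0.5, 1.2]
gripper_width: 0.0002
```

```bash
python3 - <<'E'
from h import *
st()
im=grab('top','t10')
h=cv2.cvtColor(im,cv2.COLOR_BGR2HSV)
m=((h[...,0]>4)&(h[...,0]<20)&(h[...,1]>90)&(h[...,2]>30)).astype(np.uint8)
m2=np.zeros_like(m);m2[130:200,205:300]=m[130:200,205:300]
lab=cv2.cvtColor(im,cv2.COLOR_BGR2LAB).astype(int)
m2[(lab[...,2]-lab[...,1])>25]=0
m2=cv2.morphologyEx(m2,cv2.MORPH_OPEN,np.ones((3,3)))
for q in cv2.findContours(m2,0,1)[0]:
    if cv2.contourArea(q)>60:
        w=ray('top',q.reshape(-1,2),.04);r=cv2.minAreaRect((w[:,:2]*1000).astype(np.float32));print(np.round(r[0],1),np.round(r[1],1),round(r[2],1),cv2.contourArea(q))
plan(.595,-.016,.07,80.4)
E
```

```text
t 36.9 tcp [ 0.6013 -0.2497  0.103 ] x [-0.986  0.166 -0.001] y [ 0.166  0.986 -0.001] z [ 0.001 -0.001 -1.   ] F [-0.2 -0.5  1.2] w 0.0002 j [-0.57  0.31  1.61 -0.    1.23 -1.97]
[590.1 -13.4] [23.7 90.1] 79.3 208.5
[608.7  85.5] [25.6 90.1] 79.8 224.5
t 36.95 tcp [ 0.602  -0.2502  0.1041] x [-0.986  0.166 -0.003] y [ 0.166  0.986 -0.002] z [ 0.003 -0.002 -1.   ] F [ 0.1 -0.8  0.9] w 0.0005 j [-0.57  0.31  1.6  -0.    1.23 -1.97]
az 80.45 shift world cm [-0.7  23.42 -3.41] turn total 0.05
[[0.46, 2.3, 0.34], [0.46, 2.3, 0.34], [0.46, 2.3, 0.34], [0.46, 2.3, 0.34], [0.46, 2.3, 0.34], [0.46, 2.3, 0.34], [0.46, 2.3, 0.34], [0.46, 2.3, 0.34], [0.46, 2.3, 0.34], [0.46, 2.3, 0.34]] 0.01
```

Emit:
send_rows([
  [0.3,1.5,0],
  [0.5,2.6,0],
  [0.6,2.8,0],
  [0.6,2.8,0.4],
  [0.6,2.8,0.5],
  [0.6,2.8,0.5],
  [0.6,2.8,0.5],
  [0.5,2.6,0.5],
  [0.5,1.6,0.5],
  [0.3,1.1,0.5],
], turn=[0,0,0,0,0,0,0,0,0,0], hand=0.2)

```text
t: 37.95
tool_pos: [0.5881, -0.0084, 0.0655]
tcp_rot: [-0.001, 0.083, 0.997, 0.0]
ft_force: [-1.0, 0.6, 0.2]
gripper_width: 0.0563
```

```bash
python3 -c "
from h import *
plan(.5895,-.0138,-.01,80.0)"
```

```text
t 37.95 tcp [ 0.5881 -0.0084  0.0655] x [-0.986  0.165  0.002] y [0.165 0.986 0.   ] z [-0.002  0.    -1.   ] F [-1.   0.6  0.2] w 0.0563 j [-0.21  0.22  1.79 -0.    1.13 -1.61]
az 80.53 shift world cm [ 0.14 -0.54 -7.55] turn total 0.53
[[-0.02, -0.05, 0.75], [-0.02, -0.05, 0.75], [-0.02, -0.05, 0.75], [-0.02, -0.05, 0.75], [-0.02, -0.05, 0.75], [-0.02, -0.05, 0.75], [-0.02, -0.05, 0.75], [-0.02, -0.05, 0.75], [-0.02, -0.05, 0.75], [-0.02, -0.05, 0.75]] 0.05
```

Emit:
send_rows([
  [-0.1,-0.2,0.6],
  [-0.1,-0.2,1],
  [0,-0.14,1.1],
  [0,0,1.1],
  [0,0,1],
  [0,0,0.9],
  [0,0,0.7],
  [0,0,0.6],
  [0,0,0.5],
  [0,0,0],
], turn=[0,0,0,0,0,0,0,0,0,0])

```text
t: 38.95
tool_pos: [0.5901, -0.0157, -0.0089]
tcp_rot: [-0.001, 0.083, 0.997, 0.0]
ft_force: [0.4, -0.3, -0.3]
gripper_width: 0.0564
```

Emit:
send_rows([
  [0,0,0],
  [0,0,0],
  [0,0,0],
  [0,0,0],
  [0,0,0],
  [0,0,0],
  [0,0,0],
  [0,0,0],
  [0,0,0],
  [0,0,0],
], turn=[0,0,0,0,0,0,0,0,0,0], hand=-1)

```text
t: 39.95
tool_pos: [0.5907, -0.0159, -0.0079]
tcp_rot: [0.0, 0.083, 0.997, 0.0]
ft_force: [-1.1, -0.2, 3.3]
gripper_width: 0.0237
```

Emit:
send_rows([
  [0,0,-1],
  [0,0,-2],
  [0,0,-2],
  [0,0,-2],
  [0,0,-1.5],
  [0,0,0],
  [0,0,0],
  [0,0,0],
  [0,0,0],
  [0,0,0],
], turn=[0,0,0,0,0,0,0,0,0,0])

```text
t: 40.95
tool_pos: [0.59, -0.0158, 0.0759]
tcp_rot: [-0.001, 0.083, 0.997, 0.0]
ft_force: [0.6, 0.1, -0.9]
gripper_width: 0.0237
```

```bash
python3 -c "
from h import *
plan(.397,-.285,.07,80.0)"
```

```text
t 40.95 tcp [ 0.59   -0.0158  0.0759] x [-0.986  0.166  0.002] y [0.166 0.986 0.   ] z [-0.002  0.    -1.   ] F [ 0.6  0.1 -0.9] w 0.0237 j [-0.22  0.21  1.78 -0.    1.15 -1.62]
az 80.45 shift world cm [-19.3  -26.92  -0.59] turn total 0.45
[[1.46, -2.98, 0.06], [1.45, -2.98, 0.06], [1.45, -2.98, 0.06], [1.45, -2.98, 0.06], [1.45, -2.98, 0.06], [1.44, -2.98, 0.06], [1.44, -2.98, 0.06], [1.44, -2.98, 0.06], [1.44, -2.98, 0.06], [1.44, -2.99, 0.06]] 0.04
```

Emit:
send_rows([
  [0.8,-1.5,0],
  [1.5,-3,0],
  [1.7,-3.6,0],
  [1.7,-3.6,0],
  [1.7,-3.6,0],
  [1.7,-3.6,0],
  [1.7,-3.6,0],
  [1.7,-3.4,0],
  [1.3,-2.5,0.3],
  [0.7,-1.4,0.3],
], turn=[0,0,0,0,0,0,0,0,0,0])

```text
t: 41.95
tool_pos: [0.396, -0.2877, 0.0708]
tcp_rot: [-0.0, 0.085, 0.996, -0.0]
ft_force: [0.9, 0.1, -0.8]
gripper_width: 0.0238
```

```bash
python3 -c "
from h import *
plan(.397,-.285,-.018,80.0)"
```

```text
t 41.95 tcp [ 0.396  -0.2877  0.0708] x [-0.986  0.169  0.   ] y [ 0.169  0.986 -0.001] z [-0.    -0.001 -1.   ] F [ 0.9  0.1 -0.8] w 0.0238 j [-0.86 -0.02  2.04 -0.    1.12 -2.26]
az 80.3 shift world cm [ 0.1   0.27 -8.88] turn total 0.3
[[-0.01, 0.03, 0.89], [-0.01, 0.03, 0.89], [-0.01, 0.03, 0.89], [-0.01, 0.03, 0.89], [-0.01, 0.03, 0.89], [-0.01, 0.03, 0.89], [-0.01, 0.03, 0.89], [-0.01, 0.03, 0.89], [-0.01, 0.03, 0.89], [-0.01, 0.03, 0.89]] 0.03
```

Emit:
send_rows([
  [0,0.1,1.1],
  [0,0.1,1.3],
  [0,0,1.3],
  [0,0,1.3],
  [0,0,1.2],
  [0,0,1],
  [0,0,0.8],
  [0,0,0.6],
  [0,0,0.3],
  [0,0,0],
], turn=[0,0,0,0,0,0,0,0,0,0])

```text
t: 42.95
tool_pos: [0.3984, -0.2837, -0.0184]
tcp_rot: [-0.0, 0.083, 0.997, 0.0]
ft_force: [-0.6, -1.0, -0.5]
gripper_width: 0.0238
```

Emit:
send_rows([
  [0,0,0],
  [0,0,0],
  [0,0,0],
  [0,0,0],
  [0,0,-1],
  [0,0,-2],
  [0,0,-2.5],
  [0,0,-2.5],
  [0,0,-2],
  [0,0,0],
], turn=[0,0,0,0,0,0,0,0,0,0], hand=-0.15)

```text
t: 43.95
tool_pos: [0.4004, -0.2858, 0.0856]
tcp_rot: [0.003, 0.083, 0.997, -0.003]
ft_force: [-0.1, 0.3, -0.5]
gripper_width: 0.04
```

```bash
python3 -c "
from h import *
plan(.6085,.0845,.07,80.2,11)"
```

```text
t 43.95 tcp [ 0.4004 -0.2858  0.0856] x [-0.986  0.166 -0.006] y [ 0.166  0.986 -0.005] z [ 0.005 -0.005 -1.   ] F [-0.1  0.3 -0.5] w 0.04 j [-0.85 -0.04  2.03  0.    1.15 -2.26]
az 80.46 shift world cm [20.81 37.03 -1.56] turn total 0.26
[[-1.31, 3.63, 0.14], [-1.31, 3.63, 0.14], [-1.31, 3.63, 0.14], [-1.3, 3.63, 0.14], [-1.3, 3.64, 0.14], [-1.3, 3.64, 0.14], [-1.3, 3.64, 0.14], [-1.3, 3.64, 0.14], [-1.3, 3.64, 0.14], [-1.29, 3.64, 0.14], [-1.29, 3.64, 0.14]] 0.02
```

Emit:
send_rows([
  [-0.8,2,0],
  [-1.4,4,0],
  [-1.6,4.5,0],
  [-1.6,4.6,0],
  [-1.6,4.6,0],
  [-1.6,4.6,0],
  [-1.6,4.6,0],
  [-1.5,4.5,0],
  [-1.4,4,0],
  [-1.2,2.6,0],
], turn=[0,0,0,0,0,0,0,0,0,0], hand=0.2)

```text
t: 44.95
tool_pos: [0.6058, 0.0898, 0.0806]
tcp_rot: [-0.001, 0.082, 0.997, 0.0]
ft_force: [0.7, -0.1, -0.4]
gripper_width: 0.0568
```

```bash
python3 -c "
from h import *
im=grab('top','t11');s=grab('scene','s11')
A=np.clip(cv2.resize(im[185:260,310:400],(450,375),interpolation=cv2.INTER_CUBIC)*1.2,0,255).astype(np.uint8)
B=cv2.resize(s[205:280,190:260],(350,375),interpolation=cv2.INTER_CUBIC)
cv2.imwrite('pics/c14.png',np.hstack([A,B]))
plan(.6085,.0845,-.008,80.2)"
```

```text
t 45.05 tcp [0.6063 0.0898 0.0807] x [-0.987  0.162  0.001] y [0.162 0.987 0.   ] z [-0.001  0.    -1.   ] F [-0.1 -0.7 -0.1] w 0.0559 j [-0.04  0.25  1.72  0.    1.17 -1.45]
az 80.67 shift world cm [ 0.22 -0.53 -8.87] turn total 0.47
[[-0.03, -0.05, 0.89], [-0.03, -0.05, 0.89], [-0.03, -0.05, 0.89], [-0.03, -0.05, 0.89], [-0.03, -0.05, 0.89], [-0.03, -0.05, 0.89], [-0.03, -0.05, 0.89], [-0.03, -0.05, 0.89], [-0.03, -0.05, 0.89], [-0.03, -0.05, 0.89]] 0.05
```

View pics/c14.png

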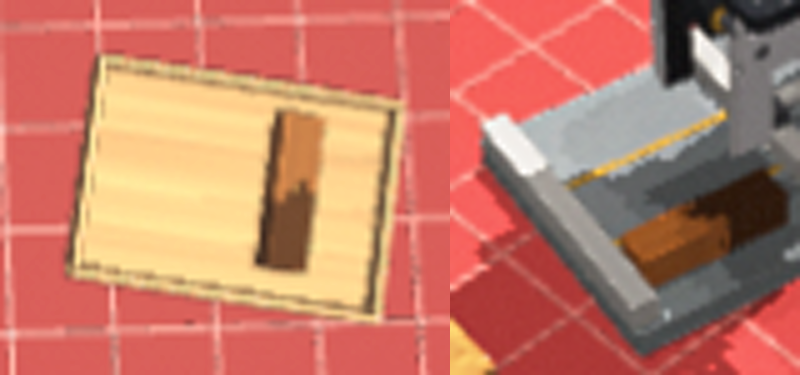

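Rail B lies flat in the tray, and rail A is in the press touching the fence. That was my last viewing, so the remaining checks will be numeric.

Emit:
send_rows([
  [-0.1,-0.2,1],
  [-0.1,-0.2,1.2],
  [-0.1,-0.1,1.2],
  [0,0,1.2],
  [0,0,1.2],
  [0,0,1.1],
  [0,0,0.9],
  [0,0,0.6],
  [0,0,0.35],
  [0,0,0],
], turn=[0,0,0,0,0,0,0,0,0,0])

```text
t: 46.05
tool_pos: [0.6078, 0.0817, -0.006]
tcp_rot: [-0.0, 0.083, 0.997, -0.0]
ft_force: [0.1, 0.4, -1.2]
gripper_width: 0.0566
```

Emit:
send_rows([
  [0,0,0],
  [0,0,0],
  [0,0,0],
  [0,0,0],
  [0,0,0],
  [0,0,0],
  [0,0,0],
  [0,0,0],
  [0,0,0],
  [0,0,0],
], turn=[0,0,0,0,0,0,0,0,0,0], hand=-1)

```text
t: 47.05
tool_pos: [0.6082, 0.0817, -0.0053]
tcp_rot: [0.0, 0.083, 0.997, 0.0]
ft_force: [-0.5, 1.4, 3.4]
gripper_width: 0.0237
```

Emit:
send_rows([
  [0,0,-1],
  [0,0,-2],
  [0,0,-2],
  [0,0,-2],
  [0,0,-1.5],
  [0,0,0],
  [0.4,-1,0],
  [0.9,-2.5,0],
  [1.2,-3.5,0],
  [1.2,-3.5,0],
], turn=[0,0,0,0,0,0,0,0,0,0])

```text
t: 48.05
tool_pos: [0.5517, -0.0168, 0.0775]
tcp_rot: [-0.002, 0.083, 0.997, 0.0]
ft_force: [-0.1, -0.7, -1.2]
gripper_width: 0.0238
```

```bash
python3 -c "
from h import *
plan(.409,-.216,.07,80.0)"
```

```text
t 48.05 tcp [ 0.5517 -0.0168  0.0775] x [-0.986  0.165  0.003] y [ 0.165  0.986 -0.   ] z [-0.003  0.    -1.   ] F [-0.1 -0.7 -1.2] w 0.0238 j [-0.24  0.12  1.88 -0.    1.15 -1.64]
az 80.51 shift world cm [-14.27 -19.92  -0.75] turn total 0.51
[[1.08, -2.2, 0.08], [1.08, -2.2, 0.08], [1.08, -2.2, 0.08], [1.07, -2.2, 0.08], [1.07, -2.2, 0.08], [1.07, -2.2, 0.08], [1.07, -2.21, 0.08], [1.07, -2.21, 0.08], [1.06, -2.21, 0.08], [1.06, -2.21, 0.08]] 0.05
```

Emit:
send_rows([
  [1.4,-3,0],
  [1.4,-3,0],
  [1.4,-3,0],
  [1.4,-3,0],
  [1.4,-3,0],
  [1.3,-2.5,0],
  [0.9,-1.8,0.2],
  [0.6,-1.2,0.2],
  [0.4,-0.6,0.2],
  [0,0,0],
], turn=[0,0,0,0,0,0,0,0,0,0])

```text
t: 49.05
tool_pos: [0.4175, -0.2068, 0.0724]
tcp_rot: [-0.001, 0.084, 0.996, 0.001]
ft_force: [0.5, 0.0, -1.5]
gripper_width: 0.0238
```

```bash
python3 -c "
from h import *
plan(.409,-.216,-.016,80.0)"
```

```text
t 49.05 tcp [ 0.4175 -0.2068  0.0724] x [-0.986  0.167  0.002] y [0.167 0.986 0.001] z [-0.001  0.001 -1.   ] F [ 0.5  0.  -1.5] w 0.0238 j [-0.7  -0.08  2.09  0.    1.13 -2.11]
az 80.39 shift world cm [-0.85 -0.92 -8.84] turn total 0.39
[[0.07, -0.1, 0.88], [0.07, -0.1, 0.88], [0.07, -0.1, 0.88], [0.07, -0.1, 0.88], [0.07, -0.1, 0.88], [0.07, -0.1, 0.88], [0.07, -0.1, 0.88], [0.07, -0.1, 0.88], [0.07, -0.1, 0.88], [0.07, -0.11, 0.88]] 0.04
```

Emit:
send_rows([
  [0.3,-0.4,0.9],
  [0.3,-0.4,1.1],
  [0.1,-0.2,1.2],
  [0,0,1.3],
  [0,0,1.2],
  [0,0,1],
  [0,0,0.9],
  [0,0,0.7],
  [0,0,0.5],
  [0,0,0],
], turn=[0,0,0,0,0,0,0,0,0,0])

```text
t: 50.05
tool_pos: [0.4096, -0.2154, -0.0152]
tcp_rot: [-0.0, 0.083, 0.997, 0.0]
ft_force: [-0.2, 0.2, -0.7]
gripper_width: 0.0237
```

Emit:
send_rows([
  [0,0,0],
  [0,0,0],
  [0,0,0],
  [0,0,0],
  [0,0,-1],
  [0,0,-2],
  [0,0,-2.5],
  [0,0,-2.5],
  [0,0,-2.5],
  [0,0,-1],
], turn=[0,0,0,0,0,0,0,0,0,0], hand=-0.15)

```text
t: 51.05
tool_pos: [0.4114, -0.2169, 0.1037]
tcp_rot: [0.002, 0.083, 0.997, -0.002]
ft_force: [-0.3, 0.1, -0.3]
gripper_width: 0.0399
```

```bash
python3 -c "
from h import *
plan(.6085,.2645,.10,-9,20)"
```

```text
t 51.05 tcp [ 0.4114 -0.2169  0.1037] x [-0.986  0.166 -0.005] y [ 0.166  0.986 -0.003] z [ 0.004 -0.004 -1.   ] F [-0.3  0.1 -0.3] w 0.0399 j [-0.73 -0.13  2.08 -0.    1.19 -2.13]
az 80.46 shift world cm [19.71 48.14 -0.37] turn total 89.46
[[-0.57, 2.54, 0.02], [-0.37, 2.57, 0.02], [-0.17, 2.6, 0.02], [0.03, 2.6, 0.02], [0.23, 2.59, 0.02], [0.44, 2.56, 0.02], [0.63, 2.52, 0.02], [0.83, 2.47, 0.02], [1.02, 2.39, 0.02], [1.2, 2.31, 0.02], [1.38, 2.21, 0.02], [1.55, 2.09, 0.02], [1.7, 1.96, 0.02], [1.85, 1.83, 0.02], [1.99, 1.68, 0.02], [2.11, 1.52, 0.02], [2.23, 1.35, 0.02], [2.32, 1.17, 0.02], [2.41, 0.98, 0.02], [2.48, 0.79, 0.02]] 4.47
```

Emit:
send_rows([
  [-0.6,2.5,0],
  [-0.4,2.6,0],
  [-0.2,2.6,0],
  [0,2.6,0],
  [0.2,2.6,0],
  [0.4,2.6,0],
  [0.6,2.5,0],
  [0.8,2.5,0],
  [1,2.4,0],
  [1.2,2.3,0],
], turn=[4.5,4.5,4.5,4.5,4.5,4.5,4.5,4.5,4.5,4.5], hand=0.2)

```text
t: 52.05
tool_pos: [0.5116, 0.0251, 0.1]
tcp_rot: [-0.0, 0.46, 0.888, -0.0]
ft_force: [0.2, 0.1, 0.1]
gripper_width: 0.056
```

Emit:
send_rows([
  [1.4,2.2,0],
  [1.6,2.1,0],
  [1.7,2,0],
  [1.9,1.8,0],
  [2,1.7,0],
  [2.1,1.5,0],
  [2.2,1.4,0],
  [2.3,1.2,0],
  [2.4,1,0],
  [2.3,0.8,0],
], turn=[4.5,4.5,4.5,4.5,4.5,4.5,4.5,4.5,4.5,4])

```text
t: 53.05
tool_pos: [0.6124, 0.2639, 0.0997]
tcp_rot: [-0.0, 0.762, 0.648, -0.001]
ft_force: [-0.6, -0.1, 0.6]
gripper_width: 0.0561
```

```bash
python3 -c "
from h import *
plan(.6085,.2645,.037,-9,10)"
```

```text
t 53.05 tcp [0.6124 0.2639 0.0997] x [ 0.16   0.987 -0.   ] y [ 0.987 -0.16  -0.001] z [-0.001 -0.    -1.   ] F [-0.6 -0.1  0.6] w 0.0561 j [ 0.24  0.35  1.56 -0.    1.23  0.4 ]
az -9.21 shift world cm [-0.39  0.06 -6.27] turn total -0.21
[[-0.0, -0.04, 0.63], [-0.0, -0.04, 0.63], [-0.0, -0.04, 0.63], [-0.0, -0.04, 0.63], [-0.0, -0.04, 0.63], [-0.0, -0.04, 0.63], [-0.0, -0.04, 0.63], [-0.0, -0.04, 0.63], [-0.0, -0.04, 0.63], [-0.0, -0.04, 0.63]] -0.02
```

Emit:
send_rows([
  [0,-0.2,0.7],
  [0,-0.2,0.9],
  [0,0,1],
  [0,0,1],
  [0,0,1],
  [0,0,0.8],
  [0,0,0.6],
  [0,0,0.27],
  [0,0,0],
  [0,0,0],
], turn=[0,0,0,0,0,0,0,0,0,0])

```text
t: 54.05
tool_pos: [0.609, 0.2636, 0.0381]
tcp_rot: [0.0, 0.761, 0.649, 0.0]
ft_force: [0.2, 0.5, 0.3]
gripper_width: 0.0564
```

Emit:
send_rows([
  [0,0,0],
  [0,0,0],
  [0,0,0],
  [0,0,0],
  [0,0,0],
  [0,0,0],
  [0,0,0],
  [0,0,0],
  [0,0,0],
  [0,0,0],
], turn=[0,0,0,0,0,0,0,0,0,0], hand=-1, newtons=25)

```text
t: 55.05
tool_pos: [0.6085, 0.2635, 0.0377]
tcp_rot: [-0.0, 0.761, 0.649, -0.0]
ft_force: [-0.3, 0.7, 0.7]
gripper_width: 0.0138
```

Emit:
send_rows([
  [0,0,0],
  [0,0,0],
  [0,0,0],
  [0,0,0],
  [0,0,0],
  [0,0,0],
  [0,0,0],
  [0,0,0],
  [0,0,0],
  [0,0,0],
], turn=[-4,-7,-7,-7,-7,-7,-7,-7,-6,-4])

```text
t: 56.05
tool_pos: [0.6091, 0.2638, 0.0377]
tcp_rot: [0.0, 0.308, 0.951, 0.001]
ft_force: [0.4, 1.8, -0.0]
gripper_width: 0.0134
```

```bash
python3 -c "
from h import *
s,M=st();print(np.degrees(np.arctan2(M[1,1],M[0,1])),s['moment'])"
```

```text
t 56.05 tcp [0.6091 0.2638 0.0377] x [-0.81   0.586 -0.001] y [0.586 0.81  0.001] z [ 0.001  0.001 -1.   ] F [ 0.4  1.8 -0. ] w 0.0134 j [ 0.24  0.41  1.6   0.    1.13 -0.71]
54.13805356603875 [ 0.18219726 -0.11512403 -0.03664202]
```

Emit:
send_rows([
  [0,0,0],
  [0,0,0],
  [0,0,0],
  [0,0,0],
  [0,0,0],
  [0,0,0],
  [0,0,0],
  [0,0,0],
  [0,0,0],
  [0,0,0],
], turn=[-1,-1,-1,-1,-1,0,0,0,0,0])

```text
t: 57.05
tool_pos: [0.6089, 0.2638, 0.0377]
tcp_rot: [0.0, 0.268, 0.964, 0.0]
ft_force: [4.2, 3.0, -2.8]
gripper_width: 0.0138
```

```bash
python3 -c "
from h import *
s,M=st();print(np.degrees(np.arctan2(M[1,1],M[0,1])),s['moment'])"
```

```text
t 57.05 tcp [0.6089 0.2638 0.0377] x [-0.857  0.516 -0.001] y [0.516 0.857 0.001] z [ 0.001  0.001 -1.   ] F [ 4.2  3.  -2.8] w 0.0138 j [ 0.24  0.41  1.6   0.    1.13 -0.79]
58.94802157368733 [ 0.64652544 -0.79102422  0.00257571]
```

Emit:
send_rows([
  [0,0,0],
  [0,0,0],
  [0,0,0],
  [0,0,0],
  [0,0,0],
  [0,0,0],
  [0,0,0],
  [0,0,0],
  [0,0,0],
  [0,0,0],
], turn=[-1,-1,0,0,0,0,0,0,0,0])

```text
t: 58.05
tool_pos: [0.609, 0.2638, 0.0377]
tcp_rot: [0.0, 0.252, 0.968, 0.001]
ft_force: [4.2, 3.1, -2.1]
gripper_width: 0.0138
```

```bash
python3 -c "
from h import *
s,M=st();print(np.degrees(np.arctan2(M[1,1],M[0,1])),s['moment'])"
```

```text
t 58.05 tcp [0.609  0.2638 0.0377] x [-0.873  0.487 -0.   ] y [0.487 0.873 0.001] z [ 0.001  0.001 -1.   ] F [ 4.2  3.1 -2.1] w 0.0138 j [ 0.24  0.41  1.6   0.    1.13 -0.82]
60.86024974772011 [ 0.60356333 -0.80477192 -0.37466663]
```

Moment about z rose to 0.37 N·m, so the knob is against its zero stop. Releasing.

Emit:
send_rows([
  [0,0,0],
  [0,0,0],
  [0,0,0],
  [0,0,0],
  [0,0,-1],
  [0,0,-2],
  [0,0,-2],
  [0,0,-2],
  [0,0,-2],
  [0,0,-1],
], turn=[0.5,0.5,0,0,0,0,0,0,0,0], hand=0.2)

```text
t: 59.05
tool_pos: [0.6098, 0.2638, 0.1408]
tcp_rot: [0.002, 0.259, 0.966, 0.001]
ft_force: [0.3, 0.7, 0.4]
gripper_width: 0.0566
```

Emit:
send_rows([
  [2,-1,0],
  [3,-1,0],
  [3,-1,0],
  [3,-1,0],
  [3,-1,0],
  [2.5,0,0],
  [2,0,0],
  [1,0,0],
  [0,0,0],
  [0,0,0],
], turn=[0,0,0,0,0,0,0,0,0,0])

```text
t: 60.05
tool_pos: [0.4153, 0.3177, 0.1378]
tcp_rot: [0.0, 0.259, 0.966, 0.0]
ft_force: [-0.2, -0.1, 0.3]
gripper_width: 0.0564
```

```bash
python3 - <<'E'
from dial import *
st()
a=grab('scene','s12');b=grab('top','t12')
# white stripe on bar top (z=.087), scene view
x0,y0=262,255; B=cv2.resize(a[y0:300,x0:322],None,fx=8,fy=8,interpolation=cv2.INTER_CUBIC)
c=np.array([.607,.263])
K=[];
for f in('scene0.png','s5.png','s12.png'):
    im=cv2.imread('pics/'+f); P=[]
    # dark bar silhouette: sample the plane z=.087 around axis, dark pixels' principal axis
    g=np.linspace(-.03,.03,121);X,Y=np.meshgrid(g,g);W=np.c_[X.ravel()+c[0],Y.ravel()+c[1],np.full(X.size,.087)]
    uv=proj('scene',W).astype(np.float32).reshape(121,121,2);v=cv2.remap(im,uv[...,0],uv[...,1],cv2.INTER_LINEAR)
    w=(v.min(2)>150)&(X**2+Y**2<.025**2)&(np.abs(v[...,2].astype(int)-v[...,0])<40)
    n,l,s,cen=cv2.connectedComponentsWithStats(w.astype(np.uint8))
    for i in range(1,n):
        if s[i,4]>15:
            q=np.c_[X[l==i],Y[l==i]];ev,V=np.linalg.eigh(np.cov(q.T));d=V[:,1];print(f,s[i,4],'c',q.mean(0).round(4),'axis az',np.degrees(np.arctan2(d[1],d[0])).round(1)%180,(ev**.5).round(4))
dial('scene','s12.png',(255,330,250,325),45)
# tray rails, top view
lab=cv2.cvtColor(b,cv2.COLOR_BGR2LAB).astype(int); m=np.zeros(b.shape[:2],np.uint8)
m[195:252,322:392]=(b.max(2)[195:252,322:392]<150)
m=cv2.morphologyEx(m,cv2.MORPH_OPEN,np.ones((4,4)))
R_=lambda a:np.array([[np.cos(a),np.sin(a)],[-np.sin(a),np.cos(a)]])
for q in cv2.findContours(m,0,1)[0]:
    if cv2.contourArea(q)>60:
        w=ray('top',q.reshape(-1,2),.029);r=cv2.minAreaRect((w[:,:2]*1000).astype(np.float32))
        print('tray rail',np.round(r[0],1),np.round(r[1],1),round(r[2],1),'tray frame',(R_(np.radians(-10))@(np.array(r[0])-[402.7,-251])).round(1))
# things changed elsewhere vs start?
d=cv2.absdiff(cv2.imread('pics/top0.png'),b).max(2)
for nm,(u0,u1,v0,v1) in dict(cork=(240,282,88,118),tape=(288,322,86,120),purple=(365,415,265,330),treadle=(325,375,110,178),jar=(240,268,250,280)).items(): print(nm,np.percentile(d[v0:v1,u0:u1],[50,98]))
E
```

```text
t 60.05 tcp [0.4153 0.3177 0.1378] x [-0.866  0.501 -0.   ] y [0.501 0.866 0.   ] z [ 0. -0. -1.] F [-0.2 -0.1  0.3] w 0.0564 j [ 0.44 -0.02  1.91 -0.    1.26 -0.61]
scene0.png 2303 c [-0.0028 -0.007 ] axis az 118.1 [0.0048 0.0141]
scene0.png 238 c [-0.0032  0.006 ] axis az 135.8 [0.0012 0.0042]
s5.png 623 c [ 0.0109 -0.0176] axis az 29.599999999999994 [0.0022 0.0093]
s5.png 2153 c [-0.0061  0.0097] axis az 79.0 [0.0056 0.0094]
s12.png 2519 c [ 0.0002 -0.0098] axis az 128.5 [0.0058 0.0108]
s12.png 50 c [-0.0129  0.0204] axis az 35.30000000000001 [0.0005 0.0024]
scene s12.png axis [0.6083 0.2639 0.0311]
[-90.5 -61.9 -31.1  -1.5  29.4  59.1 120.1 151.1]
tab n 1223 mean az 81.5 r 0.04556449153823526
tray rail [ 374.7 -277.4] [29.4 46.3] 80.7 tray frame [-22.9 -30.8]
tray rail [ 386.6 -210.5] [28.7 46.1] 86.7 tray frame [-22.9  37.1]
cork [10. 12.]
tape [10. 12.]
purple [ 8. 11.]
treadle [ 9. 11.]
jar [ 9. 46.]
```

```bash
python3 -c "
from h import *
print(bot.job_done())"
```

```text
the job is handed in; nothing more can be done
None
```

The job is done and handed in at about 60 s of robot time. There were two rails on the table.

**What I did, in order:**
1. Turned the knob to the brass mark.
2. Laid both rails in the outer lanes of the press.
3. Held the grey treadle at its stop for more than 3 s at 21–25 N; the picture showed both rails pushed against the fence.
4. Let the pedal come up and moved both rails to the tray.
5. Turned the knob back until it met its zero stop.

**Last checks:**
- **Tray:** both rails measured inside it, 31 and 37 mm either side of its middle line. The check found only their dark halves. A picture showed the first rail flat; the second I checked only by numbers.
- **Bench:** the cork block, tape roll, purple look-alike and treadle look unchanged from the first picture, so the pedal is up.
- **Knob at zero:** the turning moment rose to 0.37 N·m near 150°, which agrees with the zero tick. My automatic reading of the white stripe on the bar was too unclear to confirm it.

**What failed or disagreed:**
- **Fingertip height:** the tips are about 27–30 mm higher than the reported TCP, so my first try at the knob closed on nothing. I allowed for this from then on. The pedal contact suggested about 37 mm instead.
- **Brass mark angle:** the two cameras differed, about 81° in the scene view and 85–89° in the top view. I set the knob at 81°, and the scene picture showed the pointer in line with the tab.

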